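# Unlock and take down the holder plate

### The arm

A 6-joint arm with a two-finger parallel gripper is mounted at the origin on the work surface. World frame = base frame: x ahead of the robot, y to its left, z up, the work surface at z = 0. Lengths are in m, angles in rad, forces in N, time in s.
With the tool pointing down it reaches from about 0.275 to 0.85 m from the base axis. Payload 19 kg.
Tool frame: the origin (TCP) lies midway between the tips of the shut fingers; the grasp point (between the pads) lies bot.grasp_offset behind it (bot.grasp_offset is the distance from the TCP to the grasp point, in m); z points along the fingers, x is the direction in which the jaws open and shut, and the axes are right-handed (so a half turn about z gives the same grasp; the last joint's range is limited). The gripper opens to 85 mm and grips with 20 to 120 N. Pads are 22 mm wide; open, the fingers measure 114 mm over their backs; the gripper's body (76 mm by 85 mm) begins 54 mm behind the grasp point. The pads swing forward as they close: fully open they stand 13 mm farther back than shut.
Start: joints at [-1.244, 0.15, 1.437, -0, 1.554, -0.134], TCP at [0.256, -0.515, 0.231] pointing down, gripper open.
Joint ranges: [-2.8, 2.8], [-0.68, 2.1], [0.12, 2.68], [-1.39, 4.53], [0.16, 2.79], [-2.81, 2.81]. Speed limits (rad/s): [1.89, 1.89, 2.22, 3.01, 3.01, 3.01].

### API

Orientations are given as a rotation vector (axis times angle).
In Python, from bench import read_state, vision, bot gives the robot as it stands.
- The arm moves only by the tool servo_tool, never from a script. Its argument "plan" is a list of rows, each an object of numbers: "grip": the opening, from 0 (shut) to 1 (fully open); "tx", "ty", "tz": the shift along the tool's x, y, z in mm; "rx", "ry", "rz": the turn, a rotation vector about the tool's x, y, z in rad. In form: [{"grip": .., "tx": .., "ty": .., "tz": .., "rx": .., "ry": .., "rz": ..}, ...]. A call has 1 to 20 rows; each row shifts and turns the pose as measured when the row begins, along the tool's axes as they then stand; what a row does not reach is not made up. A row lasts 1/10 s, in which the tool goes at most 50 mm and 8.59 degrees, less where a joint would pass 70% of its speed; a pose out of reach is approached as far as the arm can. A call with a gripper value outside its range is refused whole. The fingers move at their own pace and stop on an object; "force" is the grip in N (left out, the last holds). Time passes only in rows, so rows that do not move let the fingers close. It gives the time, the measured TCP pose, the force and the opening at its end, in the units of the state.
- read_state(): the state, without advancing time (a new reading comes with each control period).
- vision.snapshot(name): name is "side" or "top" or "wrist"; returns (picture, depth): 400x640x3 uint8, red, green, blue; 400x640 float32, m along the optical axis (not along the pixel's ray), 0 where there is no reading.
- vision.camera_model(name): a dict with "camera_matrix" (3x3 intrinsics, pixels), "k1" (the pictures are not rectified: a ray, as slopes to the right and down, at radius r is drawn at 1 + k1 r^2 times it, then the intrinsics apply), "R" (3x3) and "t" (3): a world point X has camera coordinates R X + t; the wrist camera has in their place "T_tool_cam" (4x4, takes a point from camera to tool coordinates, whose origin is the TCP and whose axes are the tool frame's). Camera axes: x right, y down, z forward; pixel columns grow to the right and rows downward; lengths in m; the calibration is good to about 2 mm. A picture is of the moment at which its call begins: read the wrist's pose just before it. camera_model takes no time and is no camera call.
- bot.finish_job(): hands the job in, once; it reports no verdict.
Trained networks look in the newest picture that a camera, given by its name, has taken for a name from the list of things; names that differ only in an ending like _2 or _b are one class to them, and where a whole thing is asked for, a point or a joint stands for the part that bears it (a point fixed in the world has none). Each returns a list of dicts, best first, with "confidence" (0 to 1); they miss things now and then, are a little off and sometimes report something else, mostly with a low value. They report only what shows in the picture. A call takes as long as a camera call. They do not tell look-alikes from the thing itself.
- vision.outline_of(camera, query): "pixels" (400x640 bool, what is visible of it) and "uv" ([column, row] in pixels, amid what is visible of it).
The state is a dict: "time": time; "joint_positions": joint angles; "dq": joint speeds; "joint_torque": joint torques, N m; "eef_pos": TCP position; "orientation": TCP orientation; "force": force on the tool from outside, world axes, zero at the start; "ft_torque": the same for the moment, N m; "width": finger opening in m.
Only numpy, scipy, OpenCV 4.12 (cv2) and the standard library are available. Lean on these libraries where they do the work, as an engineer would, in place of code of your own. Each camera call takes 0.05 s, during which the arm holds its last target.

### The job

Nudge the orange slide switch on the grey fixture fully over to its unlocked end by its small ridge, then slide the brass holder plate along its keyholes until the stud heads stand in the wide ends, lift it off and lay it gently flat, right way up, on the black floor of the wooden tray. Leave the switch unlocked, force nothing (the switch, the plate on its studs), and leave the other things on the bench where they are.

Things in the scene. Friction and masses are not known exactly. Their poses are not given: they have to be found in the camera images.
- fixture: Grey fixture base fixed to the bench, 100 (its x) x 190 (its y) x 30 mm high, origin at the centre of its underside, z up. The brass plate lies on its top. Two steel studs rise through the plate on the line x = 0, 70 mm apart in y: shanks 7 mm, heads 14 mm across, underside 6.5 and top 10.5 mm above the base's top.
- studs (a point): Nominal middle between the two studs, on the base's top (fixture x 0, y -33, z 30 mm): studs at 35 mm either side of it along fixture y. The stud bar is adjustable, so both studs together really sit up to 3 mm either way along y, stiffly held; this point does not show it.
- roof (a point): Centre of the flat roof of the aluminium lock cover at the fixture's +y end (fixture x 0, y 63, z 45 mm). The roof is 84 mm along fixture x and 50 mm along y. The cover has a doorway 10 mm high facing -y for the plate's hook.
- lock (a joint): Travel of the slide switch on the roof, in m, along fixture +x: 0 = locked, 0.014 = unlocked. A sprung detent hump lies half way: about 2 N along the travel starts it, 4 to 5 N takes it over, then it snaps to the far end and stays. Locked, its bolt under the roof stands behind the plate's hook and stops the plate from sliding.
- ridge (a point): Top middle of the switch's small orange ridge, the only part of the flush switch that stands up: 4 mm thick along fixture x, 24 mm long along y, 6 mm above the roof. Moves with the switch; locked it is at fixture x -7, y 64, z 51 mm, with 33 mm of flat roof on its -x side. Its flat slide is under 1 mm proud; unlocked shows green.
- plate: Loose brass holder plate, about 340 g, 64 (its x) x 116 (its y) x 5 mm, origin at the centre of its underside, z up. Its axes lie along the fixture's, origin near fixture y -24, z 30 mm. An L-shaped hook goes on from its +y edge to y = 73 mm, under the lock cover; it is out of the cover once the plate is slid 12 mm.
- keyhole (a point): Centre of the wide end (17 x 17 mm) of one keyhole, at plate y = 44 mm on its underside; the other wide end is at y = -26 mm. From each a slot 9 mm wide and 25 mm long runs towards plate -y; the studs start in the slots, 15 to 21 mm from the wide ends' centres, so the plate slides that far towards fixture -y to be freed.
- plate_grip (a point): Middle of the aluminium grip block on the plate's centre: 26 mm along plate x, 24 mm along y, 32 mm high above the plate's top; this point is 21 mm above the plate's underside. Stud heads lie on its +y and -y sides. Stud heads pass the wide ends with 1.5 mm to spare; slid on, the shanks strike the far wall 5 mm past the centre.
- wood_tray: Wooden tray with a black floor, 196 x 196 mm outside, walls 8 mm thick and 20 mm high, fixed to the bench; origin at the centre of its underside.
- tray_floor (a point): Centre of the wooden tray's black floor, 8 mm above the bench; inside it is 180 x 180 mm.
- parts_tray: White plastic parts tray with 3 x 4 compartments in a black rim, 204 x 204 x 20 mm, fixed; origin at the centre of its underside. It may stand on either side of the fixture, the wooden tray on the other. Not to be used.
- jar: Bystander: black round jar, 60 mm across, 45 mm high; origin under its centre.
- loupe: Bystander: black eye loupe, 34 mm across, 30 mm high; origin under its centre.
- case_ring: Bystander: steel watch-case ring, 42 mm across, 9 mm high; origin under its centre.
- driver: Bystander: screwdriver with a red handle, about 0.2 m long, lying; origin under its middle.
- steel_block: Bystander: steel block 50 x 35 x 20 mm; origin under its centre.
There are look-alikes about, which are no part of the job. Several things have the shape of the fixture; the one meant has the colours described above.

How it is judged:
By the outcome, as a careful person would: the job done as asked, in the order asked, and still so for the second after the job is handed in, with the robot touching nothing.
It also fails if it takes over 56 s, if anything falls off the work surface, if the arm or the gripper's body presses on something with over 40 N, if the wrist force passes 120 N, or if a joint passes its speed limit or range.

## Working session

There is one attempt and no reset: what is moved stays moved. The work goes in short steps, Python scripts to look and compute and a tool call to move; the robot and the scene stay as the last step left them, time stands still between calls to the robot, and variables do not carry over. Pictures are saved under pics/ and viewed, and the job is handed in when it is done.

Besides the shell and the picture viewer there is one more tool, called as name(argument=value, ...), one argument or row to a line, values as JSON. servo_tool: Moves the arm, as the interface text tells. Its arguments: {"type":"object","properties":{"plan":{"type":"array"},"force":{"type":"number"}},"required":["plan"]}

```bash
ls; mkdir -p pics; python3 - <<'E'
from bench import read_state, vision, bot
import cv2
s=read_state();print(s, bot.grasp_offset)
for n in ["side","top","wrist"]:
    p,d=vision.snapshot(n); cv2.imwrite(f"pics/{n}0.png",p[:,:,::-1])
    print(n,vision.camera_model(n))
E
```

```text
pics
{'time': 0.0, 'joint_positions': array([-1.24398744e+00,  1.50974575e-01,  1.43800623e+00, -1.38534308e-05,
        1.55378991e+00, -1.34019099e-01]), 'dq': array([-7.51504867e-04,  2.01292382e-03, -2.91134989e-04,  6.66989761e-05,
       -1.08858331e-03, -1.23846849e-03]), 'joint_torque': array([ 2.57118416e-03, -7.13044596e+01, -5.70868099e+01,  1.37751395e-04,
        9.13584488e-03,  8.94174207e-06]), 'eef_pos': array([ 0.25558854, -0.51480856,  0.23069431]), 'orientation': array([-2.66943963e+00,  1.65500942e+00,  1.44184305e-03]), 'force': array([-0.33632103, -0.79765902,  0.50565254]), 'ft_torque': array([ 0.07327775, -0.00490203, -0.03054223]), 'width': 0.08523874009984389} 0.0187
side {'camera_matrix': array([[365.24095627,   0.        , 319.52253508],
       [  0.        , 365.24095627, 206.7309849 ],
       [  0.        ,   0.        ,   1.        ]]), 'k1': -0.0765699405805694, 'R': array([[-0.94383114, -0.33039969, -0.00433794],
       [-0.25905702,  0.74805311, -0.61098772],
       [ 0.20511516, -0.57554547, -0.79162819]]), 't': array([0.40881501, 0.14223865, 0.981
[... 281 characters left out ...]
070341, -0.12957683, -0.20234805],
       [ 0.20017848,  0.02969219, -0.97930943]]), 't': array([-0.0650585 ,  0.45405239,  1.03967485])}
wrist {'camera_matrix': array([[304.09076115,   0.        , 323.66112129],
       [  0.        , 304.09076115, 200.16220683],
       [  0.        ,   0.        ,   1.        ]]), 'k1': 0.009237127610959761, 'T_tool_cam': array([[ 9.99999405e-01, -1.01988819e-03, -3.86780724e-04,
        -6.20665874e-04],
       [ 1.08645722e-03,  9.62813638e-01,  2.70164242e-01,
        -6.82793642e-02],
       [ 9.68604372e-05, -2.70164502e-01,  9.62814173e-01,
        -1.41700780e-01],
       [ 0.00000000e+00,  0.00000000e+00,  0.00000000e+00,
         1.00000000e+00]])}
```

View pics/top0.png

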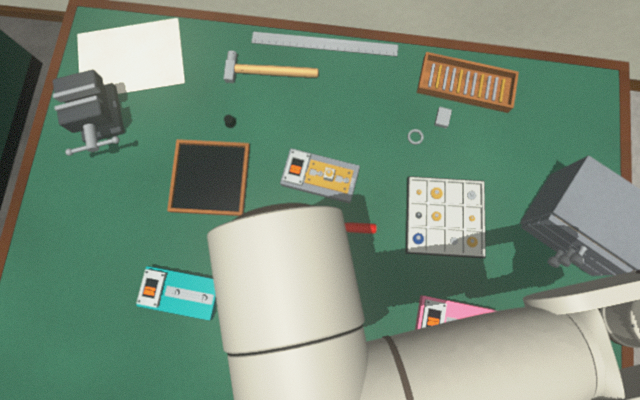

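View pics/side0.png

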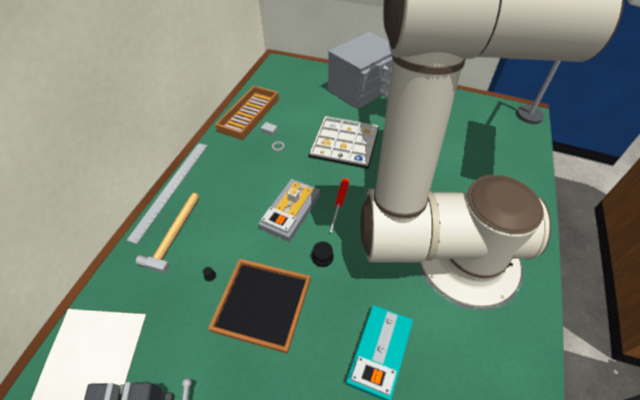

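View pics/wrist0.png

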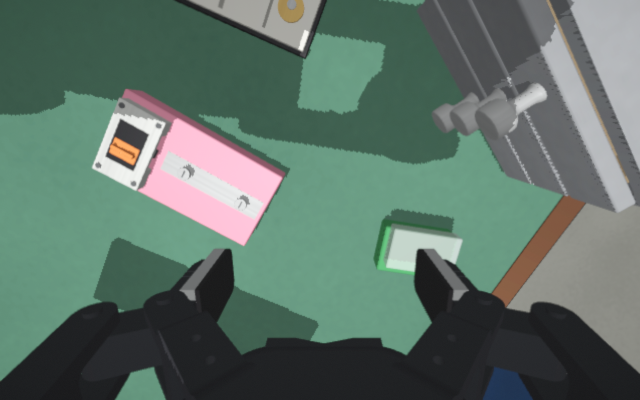

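Top view: three things have the fixture's shape. They are grey with a brass plate at about (320,173), cyan at (178,293) and pink at (450,315). Only the grey one carries brass and fits the description. The wooden tray is at (208,177), the parts tray at (446,217) and the driver at about (360,228). I'll measure roughly and look at an enlarged crop.

```bash
cat > h.py <<'E'
import numpy as np, cv2
from scipy.spatial.transform import Rotation as Ro
from bench import read_state, vision, bot
def undist(m,uv):
    K=m["camera_matrix"]; D=np.array([m["k1"],0,0,0,0.])
    return cv2.undistortPoints(np.array(uv,float).reshape(-1,1,2),K,D).reshape(-1,2)
def campose(n,st=None):
    m=vision.camera_model(n)
    if n=="wrist":
        T=np.eye(4);T[:3,:3]=Ro.from_rotvec(st["orientation"]).as_matrix();T[:3,3]=st["eef_pos"]
        W=T@m["T_tool_cam"]; return m,W[:3,:3],W[:3,3]
    return m,m["R"].T,-m["R"].T@m["t"]
def rays(n,uv,st=None):
    m,R,c=campose(n,st); x=undist(m,uv); d=np.c_[x,np.ones(len(x))]@R.T
    return c,d
def atz(n,uv,z,st=None):
    c,d=rays(n,uv,st); return c+d*((z-c[2])/d[:,2])[:,None]
def atdepth(n,uv,dep,st=None):
    c,d=rays(n,uv,st); return c+d*np.array(dep).reshape(-1,1)
def proj(n,X,st=None):
    m,R,c=campose(n,st); Xc=(np.array(X,float).reshape(-1,3)-c)@R
    return cv2.projectPoints(Xc,np.zeros(3),np.zeros(3),m["camera_matrix"],np.array([m["k1"],0,0,0,0.]))[0].reshape(-1,2)
def cloud(n,dep,st=None):
    v,u=np.mgrid[0:400,0:640]; P=atdepth(n,np.c_[u.ravel(),v.ravel()],dep.ravel(),st).reshape(400,640,3)
    P[dep==0]=np.nan; return P
def crop(p,f,x0,y0,x1,y1,k): cv2.imwrite(f,cv2.resize(p[y0:y1,x0:x1,::-1],None,fx=k,fy=k,interpolation=cv2.INTER_CUBIC))
def tri(obs):
    A=np.zeros((3,3));b=np.zeros(3)
    for c,d in obs:
        d=d/np.linalg.norm(d);M=np.eye(3)-np.outer(d,d);A+=M;b+=M@c
    return np.linalg.solve(A,b)
E
python3 - <<'E'
from h import *
p,d=vision.snapshot("top");P=cloud("top",d)
crop(p,"pics/topc.png",270,130,380,220,7)
np.savez("top0.npz",p=p,d=d)
for q in ["fixture","plate","wood_tray","plate_grip","ridge","jar","loupe","driver"]:
    for o in vision.outline_of("top",q)[:3]:
        m=o["pixels"]; Q=P[m]; print(q,round(o["confidence"],2),np.round(o["uv"],1),m.sum(),np.round(np.nanmedian(Q,0),4),cv2.minAreaRect(np.nan_to_num(Q[:,:2]).astype(np.float32)*1000))
p,d=vision.snapshot("side");P=cloud("side",d)
crop(p,"pics/sidec.png",250,170,330,245,8)
for q in ["fixture","plate","wood_tray","plate_grip","ridge"]:
    for o in vision.outline_of("side",q)[:3]:
        m=o["pixels"]; Q=P[m]; print(q,round(o["confidence"],2),np.round(o["uv"],1),m.sum(),np.round(np.nanmedian(Q,0),4),cv2.minAreaRect(np.nan_to_num(Q[:,:2]).astype(np.float32)*1000))
E
```

```text
fixture 0.85 [440.2 312.5] 1373 [ 0.2204 -0.327   0.0324] ((166.26385498046875, -202.4835205078125), (112.63372039794922, 511.74859619140625), 26.9775447845459)
fixture 0.83 [179.1 290.9] 3193 [0.1723 0.3196 0.0313] ((158.7618408203125, 197.36517333984375), (470.7356262207031, 187.19325256347656), 72.87236022949219)
fixture 0.55 [309.3 176.6] 2032 [0.5167 0.0378 0.0322] ((296.5014343261719, 43.696136474609375), (197.59747314453125, 576.7118530273438), 82.56621551513672)
plate 0.68 [328. 174.] 968 [ 0.5143 -0.0138  0.0359] ((280.5701599121094, 20.943389892578125), (118.3423843383789, 550.1165161132812), 82.12838745117188)
plate 0.27 [445.2 217.8] 6169 [ 0.4556 -0.3284  0.0078] ((269.24188232421875, -253.050048828125), (269.07208251953125, 688.2603149414062), 68.12846374511719)
plate_grip 0.81 [327.  172.4] 1035 [ 0.5163 -0.0119  0.0357] ((281.8545227050781, 22.271453857421875), (121.32527923583984, 552.2972412109375), 82.12838745117188)
ridge 0.74 [445.9 215.7] 6188 [ 0.4558 -0.3282  0.0078] ((266.0660705566406, -252.10507202148438), (269.684326171875, 681.661865234375), 68.1284637451
[... 1189 characters left out ...]
25), (121.07479095458984, 549.4581909179688), 81.99395751953125)
wood_tray 0.82 [260.8 304. ] 6268 [0.4777 0.3101 0.0085] ((278.3647766113281, 227.12281799316406), (674.39697265625, 247.9427490234375), 19.025619506835938)
wood_tray 0.53 [278. 146.] 64 [ 0.6644 -0.234   0.0076] ((665.3527221679688, -232.78826904296875), (34.793731689453125, 41.236881256103516), 27.065265655517578)
plate_grip 0.96 [294.5 195.9] 690 [ 0.5137 -0.0061  0.0359] ((278.7364807128906, -4.644935607910156), (130.6761016845703, 557.3224487304688), 87.40668487548828)
plate_grip 0.54 [343.2 139.4] 2579 [ 0.4539 -0.3221  0.0091] ((264.3515625, -250.2545928955078), (270.27020263671875, 676.0108642578125), 68.36075592041016)
```

View pics/topc.png

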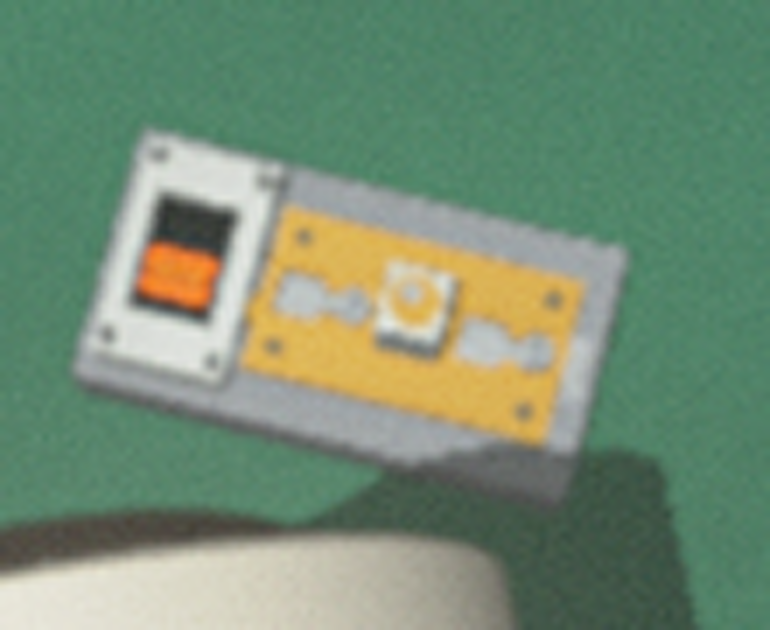

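View pics/sidec.png

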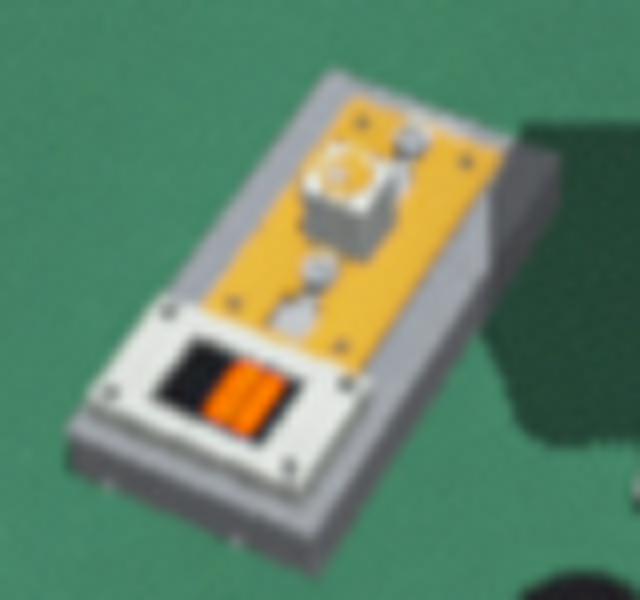

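The crop confirms it: grey base, brass plate with keyholes, orange switch in the locked position (the black opening is on its +x side, which is image up). Next I fit the fixture's pose from the top view's depth and work out the approach.

```bash
python3 - <<'E'
from h import *
for n in ["top","side"]:
    p,d=vision.snapshot(n);P=cloud(n,d)
    r=np.linalg.norm(P[...,:2]-np.array([0.515,0.03]),axis=2)<0.14
    g=r&(P[...,2]>0.022)&(P[...,2]<0.08)
    m=np.uint8(g); k,l,stt,c=cv2.connectedComponentsWithStats(m); i=1+np.argmax(stt[1:,4]); Q=P[l==i]
    print(n,len(Q),cv2.minAreaRect((Q[:,:2]*1000).astype(np.float32)))
    z=Q[:,2]; print(np.histogram(z,bins=np.arange(.02,.08,.004)))
    t=(np.abs(P[...,0]-0.48)<.13)&(np.abs(P[...,1]-.305)<.13)&(P[...,2]>.014)&(P[...,2]<.03)
    Q=P[t]; print("tray",len(Q),cv2.minAreaRect((Q[:,:2]*1000).astype(np.float32)))
    fl=(np.linalg.norm(P[...,:2]-np.array([.48,.305]),axis=2)<.06); print("floor z",np.nanmedian(P[fl][:,2]))
E
```

```text
top 2709 ((521.8878784179688, 11.40802001953125), (190.01617431640625, 101.66111755371094), 82.67927551269531)
(array([  8, 122, 756, 649, 385, 174, 398, 102,   7,   6,   2,  57,  41,
         2]), array([0.02 , 0.024, 0.028, 0.032, 0.036, 0.04 , 0.044, 0.048, 0.052,
       0.056, 0.06 , 0.064, 0.068, 0.072, 0.076]))
tray 1012 ((481.0152893066406, 302.085693359375), (198.45486450195312, 198.77874755859375), 4.400798797607422)
floor z 0.008765405552080496
side 1869 ((521.0210571289062, 9.805244445800781), (192.21800231933594, 101.94334411621094), 82.78749084472656)
(array([ 19,  88, 498, 436, 198, 121, 363,  48,  13,  10,   7,  38,  29,
         1]), array([0.02 , 0.024, 0.028, 0.032, 0.036, 0.04 , 0.044, 0.048, 0.052,
       0.056, 0.06 , 0.064, 0.068, 0.072, 0.076]))
tray 1109 ((480.4256591796875, 302.24444580078125), (197.74298095703125, 197.80484008789062), 4.1823554039001465)
floor z 0.00803661228668956
```

The two views agree. Fixture centre (0.521, 0.011) with its x axis at yaw -7.3°; tray centre (0.481, 0.302) with yaw 4.3° and floor height 0.008. I'll bring the wrist camera over the fixture.

servo_tool(
  plan=[
    {"grip": 1, "tx": -27, "ty": -38, "tz": 2},
    {"grip": 1, "tx": -27, "ty": -38, "tz": 2},
    {"grip": 1, "tx": -27, "ty": -38, "tz": 2},
    {"grip": 1, "tx": -27, "ty": -38, "tz": 2},
    {"grip": 1, "tx": -27, "ty": -38, "tz": 2},
    {"grip": 1, "tx": -27, "ty": -38, "tz": 2},
    {"grip": 1, "tx": -27, "ty": -38, "tz": 2},
    {"grip": 1, "tx": -27, "ty": -38, "tz": 2},
    {"grip": 1, "tx": -27, "ty": -38, "tz": 2},
    {"grip": 1, "tx": -27, "ty": -38, "tz": 2},
    {"grip": 1, "tx": -27, "ty": -38, "tz": 2},
    {"grip": 1, "rz": -0.14},
    {"grip": 1, "rz": -0.14},
    {"grip": 1, "rz": -0.14},
    {"grip": 1, "rz": -0.14},
    {"grip": 1, "rz": -0.14},
    {"grip": 1, "rz": -0.14},
    {"grip": 1, "rz": -0.14},
  ],
)

```text
invalid input at $.plan[0]: expected keys grip, tx, ty, tz, rx, ry, rz
```

servo_tool(
  plan=[
    {"grip": 1, "tx": -27, "ty": -38, "tz": 2, "rx": 0, "ry": 0, "rz": 0},
    {"grip": 1, "tx": -27, "ty": -38, "tz": 2, "rx": 0, "ry": 0, "rz": 0},
    {"grip": 1, "tx": -27, "ty": -38, "tz": 2, "rx": 0, "ry": 0, "rz": 0},
    {"grip": 1, "tx": -27, "ty": -38, "tz": 2, "rx": 0, "ry": 0, "rz": 0},
    {"grip": 1, "tx": -27, "ty": -38, "tz": 2, "rx": 0, "ry": 0, "rz": 0},
    {"grip": 1, "tx": -27, "ty": -38, "tz": 2, "rx": 0, "ry": 0, "rz": 0},
    {"grip": 1, "tx": -27, "ty": -38, "tz": 2, "rx": 0, "ry": 0, "rz": 0},
    {"grip": 1, "tx": -27, "ty": -38, "tz": 2, "rx": 0, "ry": 0, "rz": 0},
    {"grip": 1, "tx": -27, "ty": -38, "tz": 2, "rx": 0, "ry": 0, "rz": 0},
    {"grip": 1, "tx": -27, "ty": -38, "tz": 2, "rx": 0, "ry": 0, "rz": 0},
    {"grip": 1, "tx": -27, "ty": -38, "tz": 2, "rx": 0, "ry": 0, "rz": 0},
    {"grip": 1, "tx": 0, "ty": 0, "tz": 0, "rx": 0, "ry": 0, "rz": -0.14},
    {"grip": 1, "tx": 0, "ty": 0, "tz": 0, "rx": 0, "ry": 0, "rz": -0.14},
    {"grip": 1, "tx": 0, "ty": 0, "tz": 0, "rx": 0, "ry": 0, "rz": -0.14},
    {"grip": 1, "tx": 0, "ty": 0, "tz": 0, "rx": 0, "ry": 0, "rz": -0.14},
    {"grip": 1, "tx": 0, "ty": 0, "tz": 0, "rx": 0, "ry": 0, "rz": -0.14},
    {"grip": 1, "tx": 0, "ty": 0, "tz": 0, "rx": 0, "ry": 0, "rz": -0.14},
    {"grip": 1, "tx": 0, "ty": 0, "tz": 0, "rx": 0, "ry": 0, "rz": -0.14},
  ],
)

```text
time: 2.8
eef_pos: [0.506, -0.0431, 0.2084]
orientation: [3.137, -0.155, 0.005]
force: [-0.3, 0.3, 0.3]
width: 0.0853
```

```bash
python3 - <<'E'
from h import *
st=read_state(); p,d=vision.snapshot("wrist"); np.savez("w1.npz",p=p,d=d,pos=st["eef_pos"],ori=st["orientation"])
cv2.imwrite("pics/w1.png",p[:,:,::-1])
P=cloud("wrist",d,st)
r=np.linalg.norm(P[...,:2]-np.array([0.515,0.03]),axis=2)<0.14
for lo,hi,nm in [(.022,.08,"all"),(.041,.049,"roof"),(.06,.08,"griptop")]:
    g=r&(P[...,2]>lo)&(P[...,2]<hi)&(np.mgrid[0:400,0:640][0]<290)
    k,l,stt,c=cv2.connectedComponentsWithStats(np.uint8(g)); i=1+np.argmax(stt[1:,4]); Q=P[l==i]
    print(nm,len(Q),cv2.minAreaRect((Q[:,:2]*1000).astype(np.float32)),np.median(Q[:,2]), stt[i])
for q in ["ridge","plate_grip","plate"]:
    for o in vision.outline_of("wrist",q)[:3]:
        m=o["pixels"];Q=P[m]; print(q,o["confidence"],np.round(o["uv"],1),m.sum(),np.nanmedian(Q,0),cv2.minAreaRect((np.nan_to_num(Q[:,:2])*1000).astype(np.float32)))
E
```

```text
all 18460 ((519.89111328125, 10.50103759765625), (190.9456787109375, 100.15894317626953), 82.66868591308594) 0.034200761273744135 [  283    25   105   193 18460]
roof 5290 ((528.1904296875, 73.04521942138672), (51.01888656616211, 83.45360565185547), 82.70171356201172) 0.04426421091742788 [ 290   28   93   63 5290]
griptop 721 ((516.782958984375, -13.626320838928223), (24.022478103637695, 25.89240837097168), 82.393798828125) 0.06651326929778856 [318 144  29  27 721]
ridge 0.94 [326.9  57.4] 621 [0.52100433 0.07562385 0.04524829] ((265.36578369140625, 45.58285140991211), (537.7276000976562, 28.91733169555664), 6.668560028076172)
plate 0.97 [335.  150.1] 6260 [ 0.51725662 -0.00787283  0.03431634] ((278.7504577636719, 18.960914611816406), (119.4690933227539, 548.0860595703125), 82.65921783447266)
```

View pics/w1.png

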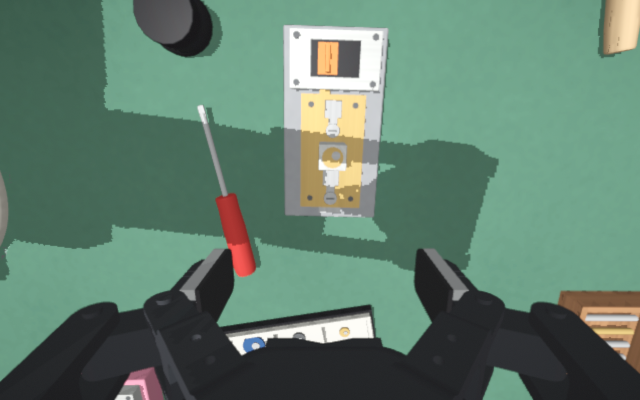

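The wrist view agrees: roof centre (0.528, 0.073, ~0.044), ridge (0.521, 0.0755), grip block top (0.517, -0.0136, 0.0665), yaw -7.3°. I'll shut the fingers and go above the roof on the ridge's -x side.

servo_tool(
  plan=[
    {"grip": 0, "tx": 0, "ty": 0, "tz": 0, "rx": 0, "ry": 0, "rz": 0.029},
    {"grip": 0, "tx": -8, "ty": -40, "tz": 0, "rx": 0, "ry": 0, "rz": 0},
    {"grip": 0, "tx": -8, "ty": -40, "tz": 0, "rx": 0, "ry": 0, "rz": 0},
    {"grip": 0, "tx": -8, "ty": -40, "tz": 0, "rx": 0, "ry": 0, "rz": 0},
    {"grip": 0, "tx": 0, "ty": 0, "tz": 44, "rx": 0, "ry": 0, "rz": 0},
    {"grip": 0, "tx": 0, "ty": 0, "tz": 44, "rx": 0, "ry": 0, "rz": 0},
    {"grip": 0, "tx": 0, "ty": 0, "tz": 43, "rx": 0, "ry": 0, "rz": 0},
    {"grip": 0, "tx": 0, "ty": 0, "tz": 0, "rx": 0, "ry": 0, "rz": 0},
  ],
)

```text
time: 3.8
eef_pos: [0.5013, 0.0837, 0.0753]
orientation: [-3.129, 0.279, -0.013]
force: [-0.1, -0.3, 0.7]
width: -0.0001
```

```bash
cat >> h.py <<'E'
C=np.array([.520,.0105]);A=np.deg2rad(-7.3);XF=np.array([np.cos(A),np.sin(A)]);YF=np.array([-XF[1],XF[0]])
def fx(P): 
    d=np.asarray(P)[...,:2]-C; return np.stack([d@XF,d@YF],-1)
def wf(x,y): return C+x*XF+y*YF
def toolinfo(st):
    R=Ro.from_rotvec(st["orientation"]).as_matrix(); return R
E
python3 - <<'E'
from h import *
st=read_state(); R=toolinfo(st); print(st["eef_pos"],fx(st["eef_pos"])*1000,"yaw",np.rad2deg(np.arctan2(R[1,0],R[0,0])),"z",R[:,2],st["width"],st["force"],st["time"])
p,d=vision.snapshot("wrist"); cv2.imwrite("pics/w2.png",p[:,:,::-1])
P=cloud("wrist",d,st); f=fx(P)
for o in vision.outline_of("wrist","ridge")[:2]:
    m=o["pixels"]; print(o["confidence"],o["uv"],np.nanmedian(f[m],0)*1000,np.nanmedian(P[m][:,2]),np.nanpercentile(P[m][:,2],[5,50,95]))
E
```

```text
[0.50127419 0.08372944 0.07525495] [-27.87889271  70.25649167] yaw -10.18944065635049 z [ 8.19886565e-03 -4.76643281e-04 -9.99966275e-01] -0.00012337345007132304 [-0.09332817 -0.26859407  0.70125082] 3.8
```

View pics/w2.png

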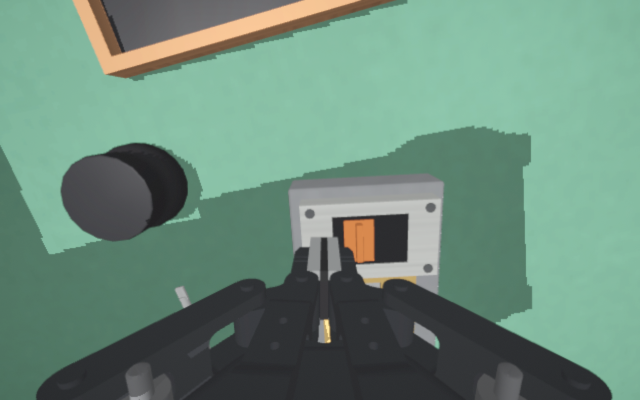

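Picture: closed tips near (324,245), orange switch at (358,240) with its ridge line at column ~362 to the right (+x). The yaw has drifted to -10.2°, so I'll correct that, shift y and descend.

servo_tool(
  plan=[
    {"grip": 0, "tx": 0, "ty": 6, "tz": 0, "rx": 0, "ry": 0, "rz": -0.05},
    {"grip": 0, "tx": 0, "ty": 0, "tz": 15, "rx": 0, "ry": 0, "rz": 0},
    {"grip": 0, "tx": 0, "ty": 0, "tz": 6, "rx": 0, "ry": 0, "rz": 0},
    {"grip": 0, "tx": 0, "ty": 0, "tz": 0, "rx": 0, "ry": 0, "rz": 0},
  ],
)

```text
time: 4.3
eef_pos: [0.5078, 0.0773, 0.0665]
orientation: [-3.133, 0.208, -0.041]
force: [-0.3, 0.1, -0.5]
width: -0.0001
```

```bash
cat > s.py <<'E'
from h import *
st=read_state(); R=toolinfo(st); print(st["time"],"f",np.round(fx(st["eef_pos"])*1000,2),"z",round(st["eef_pos"][2]*1000,2),"yaw",np.round(np.rad2deg(np.arctan2(R[1,0],R[0,0])),2),"tilt",np.round(R[:2,2],4),"w",st["width"]*1000)
F=st["force"]; print("force f-axes",np.round([F[:2]@XF,F[:2]@YF,F[2]],2))
E
python3 s.py
```

```text
4.3 f [-20.56  64.67] z 66.52 yaw -7.61 tilt [ 0.0261 -0.0003] w -0.0897781833956473
force f-axes [-0.3  0.1 -0.5]
```

```bash
python3 -c "
from h import *
s=read_state();print(np.round(s['joint_positions'],3),np.round(s['dq'],3),np.round(s['joint_torque'],1))"
```

```text
[ 1.000e-03  1.240e-01  1.815e+00 -0.000e+00  1.176e+00  1.340e-01] [ 0.    -0.008 -0.011  0.003  0.007  0.018] [ -0.2 -61.9 -50.3  -0.   -0.5  -0.1]
```

servo_tool(
  plan=[
    {"grip": 0, "tx": -8, "ty": 0, "tz": 0, "rx": 0, "ry": -0.026, "rz": 0},
    {"grip": 0, "tx": 0, "ty": 0, "tz": 0, "rx": 0, "ry": 0, "rz": 0},
    {"grip": 0, "tx": 0, "ty": 0, "tz": 5, "rx": 0, "ry": 0, "rz": 0},
    {"grip": 0, "tx": 0, "ty": 0, "tz": 5, "rx": 0, "ry": 0, "rz": 0},
  ],
)

```text
time: 4.7
eef_pos: [0.5001, 0.0787, 0.0576]
orientation: [-3.131, 0.211, -0.0]
force: [-0.4, 0.2, 0.2]
width: -0.0
```

```bash
python3 s.py
```

```text
4.7 f [-28.4   65.16] z 57.63 yaw -7.72 tilt [0.0004 0.0035] w -0.04959435526416915
force f-axes [-0.38  0.18  0.19]
```

Good, it tracks small steps well. I'll descend to about z = 48 mm and then measure.

servo_tool(
  plan=[
    {"grip": 0, "tx": 0, "ty": 0.5, "tz": 5, "rx": 0, "ry": 0, "rz": 0},
    {"grip": 0, "tx": 0, "ty": 0, "tz": 3, "rx": 0, "ry": 0, "rz": 0},
    {"grip": 0, "tx": 0, "ty": 0, "tz": 1, "rx": 0, "ry": 0, "rz": 0},
  ],
)

```text
time: 5.0
eef_pos: [0.4996, 0.0783, 0.0468]
orientation: [-3.131, 0.211, 0.002]
force: [0.8, 0.5, -0.4]
width: 0.0002
```

```bash
python3 s.py; python3 - <<'E'
from h import *
p,d=vision.snapshot("wrist"); crop(p,"pics/w3.png",270,180,450,315,4)
p,d=vision.snapshot("side"); crop(p,"pics/s3.png",250,170,330,245,8)
E
```

```text
5.0 f [-28.86  64.62] z 46.85 yaw -7.73 tilt [-0.0008  0.0035] w 0.15451817126532003
force f-axes [ 0.72  0.62 -0.43]
```

View pics/w3.png

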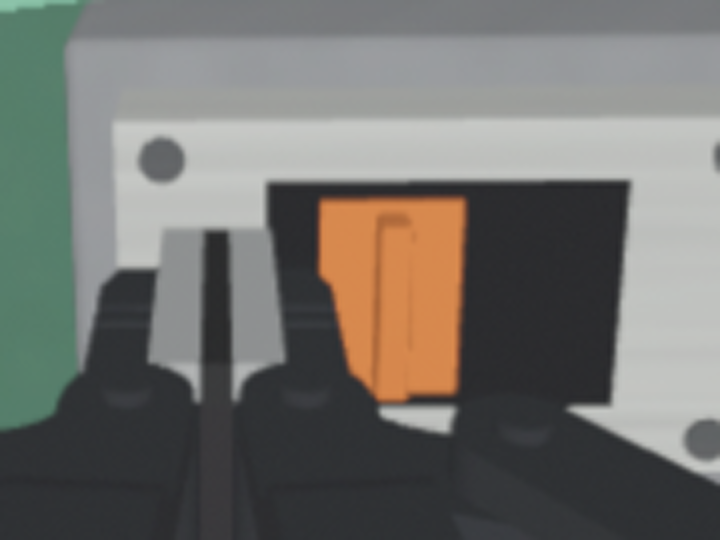

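View pics/s3.png

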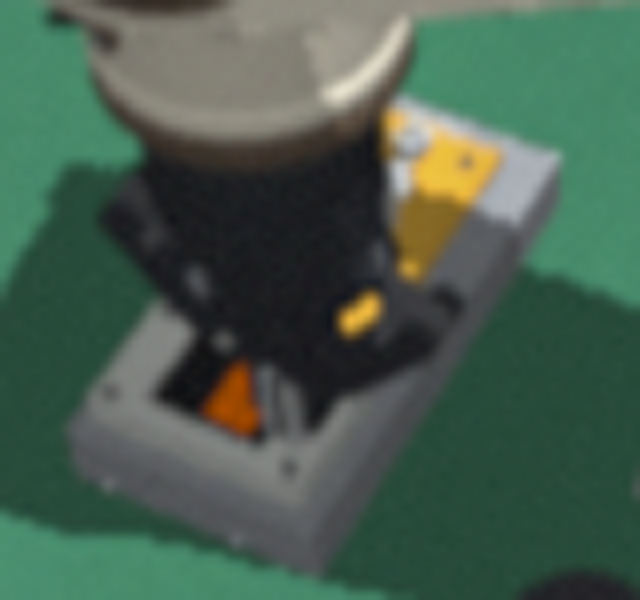

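Tips sit ~2 mm above the roof, left of the ridge (crop: ridge face at column 380, finger's outer edge ~335, about 5 mm gap). I'll raise 0.6 mm and push slowly along +x.

servo_tool(
  plan=[
    {"grip": 0, "tx": 1.5, "ty": 0, "tz": -0.6, "rx": 0, "ry": 0, "rz": 0},
    {"grip": 0, "tx": 2, "ty": 0, "tz": 0, "rx": 0, "ry": 0, "rz": 0},
    {"grip": 0, "tx": 1.5, "ty": 0, "tz": 0, "rx": 0, "ry": 0, "rz": 0},
    {"grip": 0, "tx": 1.5, "ty": 0, "tz": 0, "rx": 0, "ry": 0, "rz": 0},
  ],
)

```text
time: 5.5
eef_pos: [0.5069, 0.0773, 0.0483]
orientation: [-3.131, 0.211, -0.0]
force: [-0.6, 0.2, 0.4]
width: 0.0003
```

```bash
python3 s.py
```

```text
5.5 f [-21.45  64.64] z 48.32 yaw -7.73 tilt [0.0003 0.0035] w 0.3432469601869366
force f-axes [-0.62  0.09  0.41]
```

servo_tool(
  plan=[
    {"grip": 0, "tx": 1.5, "ty": 0, "tz": 0.5, "rx": 0, "ry": 0, "rz": 0},
    {"grip": 0, "tx": 1, "ty": 0, "tz": 0, "rx": 0, "ry": 0, "rz": 0},
  ],
)

```text
time: 5.7
eef_pos: [0.5098, 0.077, 0.0479]
orientation: [-3.131, 0.212, -0.0]
force: [-0.4, -0.2, -0.6]
width: -0.0002
```

```bash
python3 s.py; python3 - <<'E'
from h import *
p,d=vision.snapshot("wrist"); crop(p,"pics/w4.png",270,180,450,315,4)
E
```

```text
5.7 f [-18.57  64.61] z 47.86 yaw -7.73 tilt [0.0005 0.0035] w -0.2336324052252684
force f-axes [-0.33 -0.21 -0.59]
```

View pics/w4.png

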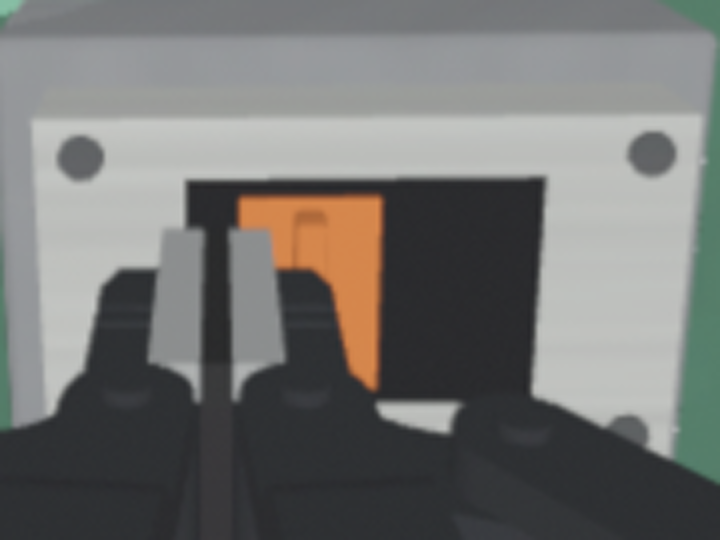

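servo_tool(
  plan=[
    {"grip": 0, "tx": 1.5, "ty": 0, "tz": 0.3, "rx": 0, "ry": 0, "rz": 0},
    {"grip": 0, "tx": 1, "ty": 0, "tz": 0, "rx": 0, "ry": 0, "rz": 0},
    {"grip": 0, "tx": 1, "ty": 0, "tz": 0, "rx": 0, "ry": 0, "rz": 0},
    {"grip": 0, "tx": 1, "ty": 0, "tz": 0, "rx": 0, "ry": 0, "rz": 0},
  ],
)

```text
time: 6.15
eef_pos: [0.5141, 0.0764, 0.0474]
orientation: [-3.131, 0.211, 0.002]
force: [-6.2, 0.9, 4.4]
width: 0.0004
```

```bash
python3 s.py
```

```text
6.15 f [-14.21  64.57] z 47.45 yaw -7.73 tilt [-0.0008  0.0036] w 0.36567605755297117
force f-axes [-6.28  0.1   4.42]
```

Contact. There's some upward force as well, so I'll ease up a little while pushing.

servo_tool(
  plan=[
    {"grip": 0, "tx": 0.3, "ty": 0, "tz": -0.7, "rx": 0, "ry": 0, "rz": 0},
  ],
)

```text
time: 6.25
eef_pos: [0.514, 0.0764, 0.0479]
orientation: [-3.131, 0.211, 0.004]
force: [-3.2, 0.3, -1.8]
width: 0.0002
```

```bash
python3 s.py; python3 - <<'E'
from h import *
p,d=vision.snapshot("wrist"); crop(p,"pics/w5.png",270,180,450,315,4)
E
```

```text
6.25 f [-14.3   64.58] z 47.86 yaw -7.72 tilt [-0.002   0.0037] w 0.20209374793235854
force f-axes [-3.24 -0.14 -1.8 ]
```

View pics/w5.png

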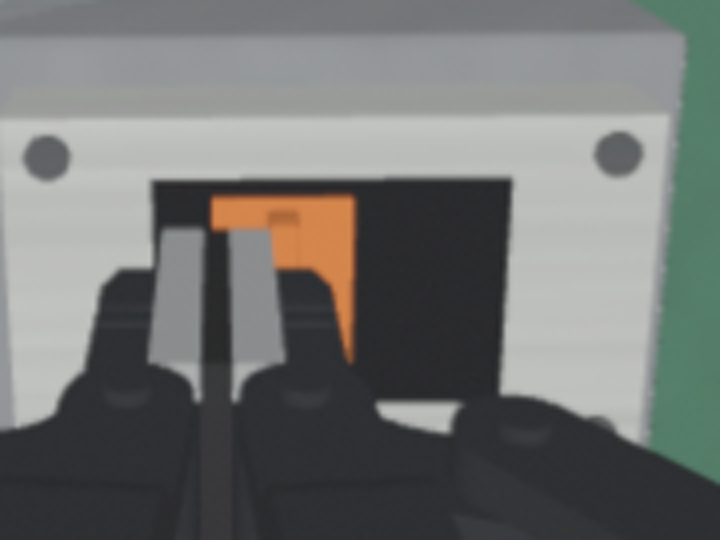

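The pad is now against the ridge (column ~270) and the switch has begun to move. Pushing on at 1 mm per row.

servo_tool(
  plan=[
    {"grip": 0, "tx": 1, "ty": 0, "tz": 0, "rx": 0, "ry": 0, "rz": 0},
    {"grip": 0, "tx": 1, "ty": 0, "tz": 0, "rx": 0, "ry": 0, "rz": 0},
    {"grip": 0, "tx": 1, "ty": 0, "tz": 0, "rx": 0, "ry": 0, "rz": 0},
  ],
)

```text
time: 6.6
eef_pos: [0.5157, 0.0761, 0.0478]
orientation: [-3.131, 0.211, 0.009]
force: [-8.1, 0.5, 4.6]
width: 0.0002
```

```bash
python3 s.py
```

```text
6.6 f [-12.63  64.56] z 47.77 yaw -7.71 tilt [-0.0052  0.0039] w 0.23102727547578447
force f-axes [-8.1  -0.51  4.56]
```

servo_tool(
  plan=[
    {"grip": 0, "tx": 0, "ty": 0, "tz": -1, "rx": 0, "ry": 0, "rz": 0},
    {"grip": 0, "tx": 0, "ty": 0, "tz": 0, "rx": 0, "ry": 0, "rz": 0},
  ],
)

```text
time: 6.8
eef_pos: [0.5153, 0.0762, 0.0486]
orientation: [-3.131, 0.211, 0.01]
force: [-2.8, 0.4, 2.1]
width: 0.0001
```

```bash
python3 s.py; python3 - <<'E'
from h import *
p,d=vision.snapshot("wrist"); crop(p,"pics/w6.png",270,180,450,315,4)
E
python3 s.py
```

```text
6.8 f [-13.02  64.55] z 48.59 yaw -7.71 tilt [-0.0063  0.0039] w 0.09932233448917718
force f-axes [-2.84  0.07  2.05]
6.85 f [-12.99  64.57] z 48.56 yaw -7.71 tilt [-0.0063  0.0039] w 0.18265723012617993
force f-axes [-4.04  0.77  1.83]
```

View pics/w6.png

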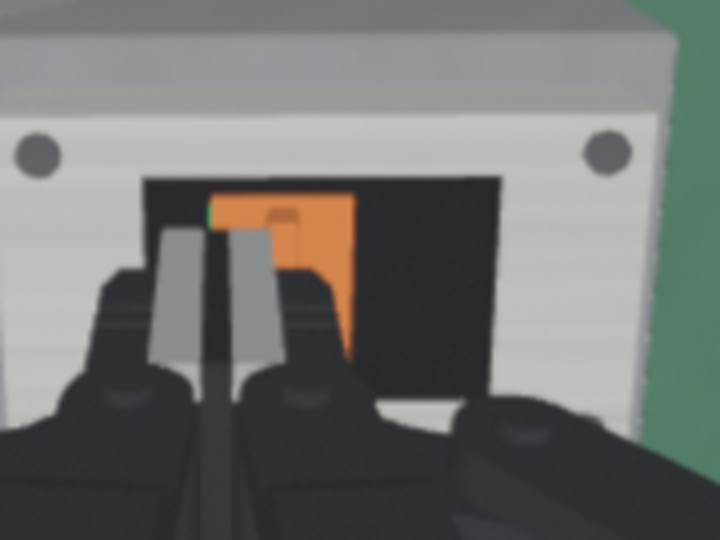

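Green begins to show at (210,215), so it is sliding. I'll use slightly larger steps.

servo_tool(
  plan=[
    {"grip": 0, "tx": 1.5, "ty": 0, "tz": 0, "rx": 0, "ry": 0.003, "rz": 0},
    {"grip": 0, "tx": 1.3, "ty": 0, "tz": 0, "rx": 0, "ry": 0.003, "rz": 0},
    {"grip": 0, "tx": 1.3, "ty": 0, "tz": 0, "rx": 0, "ry": 0, "rz": 0},
  ],
)

```text
time: 7.15
eef_pos: [0.5184, 0.0758, 0.0485]
orientation: [-3.131, 0.211, 0.004]
force: [-6.5, 0.9, 2.7]
width: 0.0006
```

```bash
python3 s.py
```

```text
7.15 f [-9.9  64.58] z 48.5 yaw -7.7 tilt [-0.0025  0.0033] w 0.5523345251079775
force f-axes [-6.54  0.11  2.68]
```

servo_tool(
  plan=[
    {"grip": 0, "tx": 1.4, "ty": 0, "tz": 0, "rx": 0, "ry": 0.002, "rz": 0},
    {"grip": 0, "tx": 1.4, "ty": 0, "tz": 0, "rx": 0, "ry": 0.002, "rz": 0},
    {"grip": 0, "tx": 1.4, "ty": 0, "tz": 0, "rx": 0, "ry": 0, "rz": 0},
  ],
)

```text
time: 7.45
eef_pos: [0.5227, 0.0752, 0.0486]
orientation: [-3.132, 0.211, -0.003]
force: [-0.9, 0.6, -1.2]
width: 0.0
```

```bash
python3 s.py; python3 - <<'E'
from h import *
p,d=vision.snapshot("wrist"); crop(p,"pics/w7.png",270,180,450,315,4)
E
```

```text
7.45 f [-5.51 64.56] z 48.57 yaw -7.7 tilt [0.0018 0.0027] w 0.04160113716373464
force f-axes [-1.    0.43 -1.19]
```

View pics/w7.png

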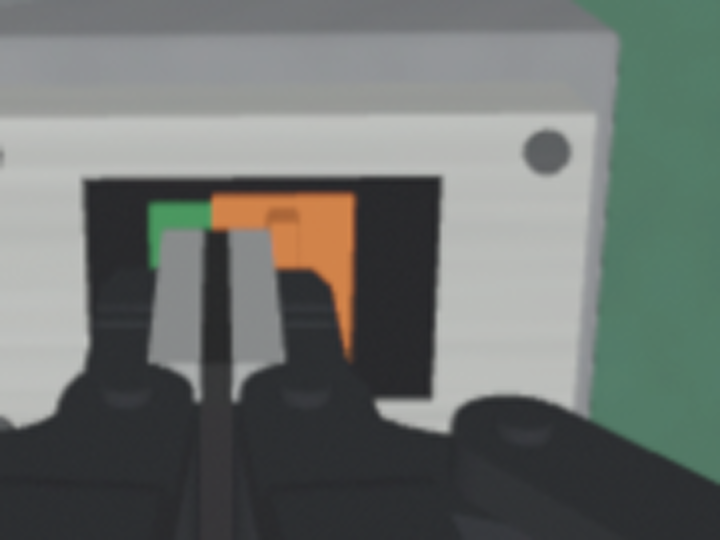

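servo_tool(
  plan=[
    {"grip": 0, "tx": 1, "ty": 0, "tz": 0, "rx": 0, "ry": 0, "rz": 0},
    {"grip": 0, "tx": 1, "ty": 0, "tz": 0, "rx": 0, "ry": 0, "rz": 0},
  ],
)

```text
time: 7.7
eef_pos: [0.5259, 0.0748, 0.0489]
orientation: [-3.132, 0.211, -0.006]
force: [-0.7, 0.6, 0.2]
width: 0.0002
```

```bash
python3 s.py; python3 - <<'E'
from h import *
p,d=vision.snapshot("wrist"); crop(p,"pics/w8.png",270,180,450,315,4)
E
```

```text
7.7 f [-2.33 64.54] z 48.89 yaw -7.7 tilt [0.0038 0.0026] w 0.20742598444692556
force f-axes [-0.78  0.52  0.16]
```

View pics/w8.png

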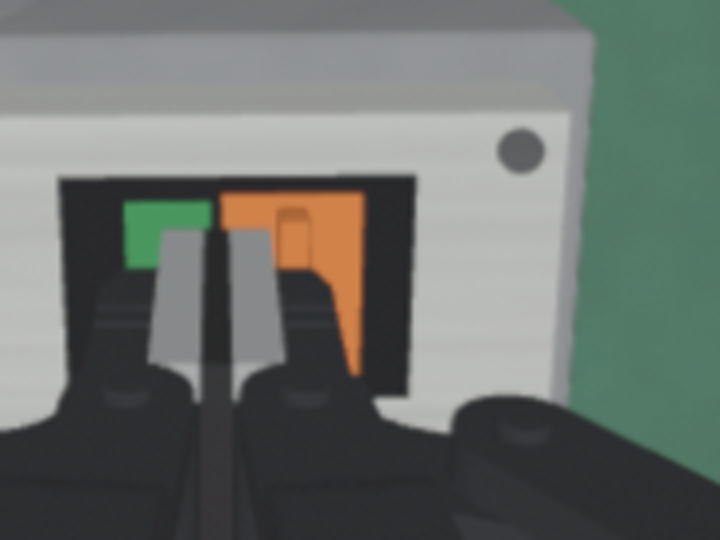

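The switch snapped over. The green field shows fully at (165,230), the ridge stands ~1 mm clear of the pad, and the right gap is about as small as the left gap was when locked. I'll back off, rise and go over the grip block.

servo_tool(
  plan=[
    {"grip": 0, "tx": -2, "ty": 0, "tz": 0, "rx": 0, "ry": 0, "rz": 0},
    {"grip": 0, "tx": 0, "ty": 0, "tz": -35, "rx": 0, "ry": 0, "rz": 0},
    {"grip": 0.55, "tx": 0, "ty": 0, "tz": -35, "rx": 0, "ry": 0, "rz": 0},
    {"grip": 0.55, "tx": 1, "ty": 30, "tz": 0, "rx": 0, "ry": 0, "rz": 0},
    {"grip": 0.55, "tx": 1, "ty": 30, "tz": 0, "rx": 0, "ry": 0, "rz": 0},
    {"grip": 0.55, "tx": 1, "ty": 28, "tz": 0, "rx": 0, "ry": 0, "rz": 0},
    {"grip": 0.55, "tx": 0, "ty": 0, "tz": 0, "rx": 0, "ry": 0, "rz": 0},
  ],
)

```text
time: 8.45
eef_pos: [0.5141, -0.0149, 0.1217]
orientation: [-3.133, 0.207, -0.008]
force: [0.7, -0.1, -0.0]
width: 0.047
```

```bash
python3 s.py; python3 - <<'E'
from h import *
st=read_state()
p,d=vision.snapshot("wrist"); cv2.imwrite("pics/w9.png",p[:,:,::-1])
np.savez("w9.npz",p=p,d=d,pos=st["eef_pos"],ori=st["orientation"])
P=cloud("wrist",d,st);f=fx(P)*1000
g=(P[...,2]>.06)&(P[...,2]<.072)&(abs(f[...,0])<25)&(abs(f[...,1]+24)<25)
Q=f[g];print(len(Q),cv2.minAreaRect(Q.astype(np.float32)),np.nanmedian(P[g][:,2]))
E
```

```text
8.45 f [ -2.58 -25.97] z 121.72 yaw -7.56 tilt [0.0051 0.0017] w 47.03054875860743
force f-axes [ 0.73 -0.02 -0.04]
1319 ((-0.1773233413696289, -23.822898864746094), (23.652320861816406, 25.823938369750977), 89.5088119506836) 0.0663690265530679
```

View pics/w9.png

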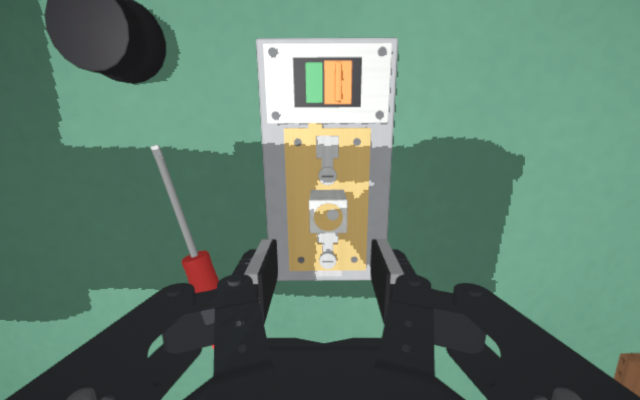

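Picture: green shows at (314,83) with the ridge at (340,83), so it is unlocked. The grip block is at (328,213), with stud heads at (327,174) and (327,260). I'll crop to measure how far the plate has to slide.

```bash
python3 - <<'E'
from h import *
z=np.load("w9.npz"); crop(z["p"],"pics/w9c.png",275,120,380,285,4)
crop(z["p"],"pics/w9d.png",295,125,360,200,10)
E
```

```text
(no output)
```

View pics/w9d.png

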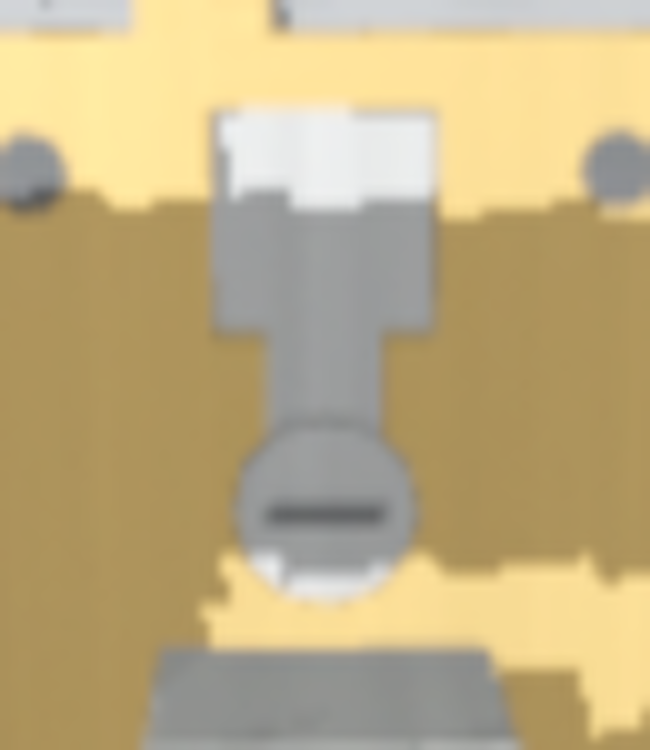

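View pics/w9c.png

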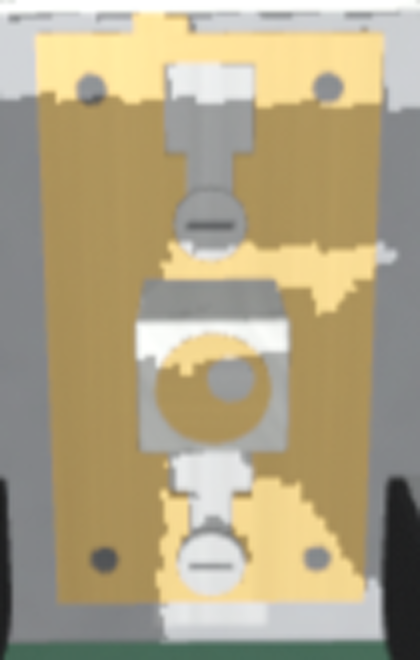

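```bash
python3 - <<'E'
from h import *
z=np.load("w9.npz"); st=dict(eef_pos=z["pos"],orientation=z["ori"])
U=lambda x,y,k,x0,y0:[x0+(x+.5)/k-.5,y0+(y+.5)/k-.5]
def F(uv,h): return np.round(fx(atz("wrist",[uv],h,st))[0]*1000,2)
d=lambda x,y:U(x,y,10,295,125); c=lambda x,y:U(x,y,4,275,120)
print("wide +y edge",F(d(325,110),.035),"-y edge",F(d(325,332),.035))
print("L/R",F(d(213,220),.035),F(d(437,220),.035))
print("head1",F(d(326,508),.0405), F(d(326,415),.0405),F(d(326,602),.0405))
print("head2",F(c(211,562),.0405),F(c(211,530),.0405),F(c(211,595),.0405))
print("plate +y edge",F(c(210,35),.035)," -y",F(c(210,603),.035),"x",F(c(46,300),.035),F(c(374,300),.035))
print("fixture -y end",F(c(210,640),.03))
f=fx(cloud("wrist",z["d"],st))*1000
E
```

```text
wide +y edge [ 0.05 28.39] -y edge [1.000e-02 1.206e+01]
L/R [-8.29 20.43] [ 8.36 20.33]
head1 [-0.03 -0.29] [-0.01  6.68] [-0.05 -7.45]
head2 [-2.00e-02 -6.96e+01] [-1.000e-02 -6.258e+01] [-4.000e-02 -7.695e+01]
plate +y edge [ 0.12 33.54]  -y [ -0.17 -81.74] x [-31.81 -16.32] [ 31.85 -16.76]
fixture -y end [ -0.12 -93.26]
```

The studs' middle is at fixture y about -35 (2 mm off nominal). The wide-end centre is ~20 mm (19.6–20.3) from the stud, so the plate must slide ~20 mm. I'll centre on the block and descend.

servo_tool(
  plan=[
    {"grip": 0.55, "tx": 2.4, "ty": -2, "tz": 0, "rx": 0, "ry": -0.005, "rz": 0},
    {"grip": 0.55, "tx": 0, "ty": 0, "tz": 20, "rx": 0, "ry": 0, "rz": 0},
    {"grip": 0.55, "tx": 0, "ty": 0, "tz": 15, "rx": 0, "ry": 0, "rz": 0},
    {"grip": 0.55, "tx": 0, "ty": 0, "tz": 0, "rx": 0, "ry": 0, "rz": 0},
  ],
)

```text
time: 8.9
eef_pos: [0.5179, -0.0093, 0.0863]
orientation: [-3.131, 0.204, -0.001]
force: [0.1, -0.4, -0.8]
width: 0.0466
```

```bash
python3 s.py
```

```text
8.9 f [  0.41 -19.87] z 86.25 yaw -7.47 tilt [0.0007 0.0035] w 46.646955779897354
force f-axes [ 0.1  -0.37 -0.83]
```

servo_tool(
  plan=[
    {"grip": 0.55, "tx": -0.5, "ty": 4, "tz": 0, "rx": -0.003, "ry": 0, "rz": -0.003},
    {"grip": 0.55, "tx": 0, "ty": 0, "tz": 8, "rx": 0, "ry": 0, "rz": 0},
    {"grip": 0.55, "tx": 0, "ty": 0, "tz": 8, "rx": 0, "ry": 0, "rz": 0},
    {"grip": 0.55, "tx": 0, "ty": 0, "tz": 0, "rx": 0, "ry": 0, "rz": 0},
  ],
)

```text
time: 9.3
eef_pos: [0.5177, -0.0121, 0.0706]
orientation: [-3.135, 0.197, -0.002]
force: [-0.6, -0.0, 0.8]
width: 0.0472
```

```bash
python3 s.py
```

```text
9.3 f [  0.58 -22.72] z 70.56 yaw -7.18 tilt [0.0015 0.0003] w 47.24003734132672
force f-axes [-0.58 -0.09  0.75]
```

servo_tool(
  plan=[
    {"grip": 0.55, "tx": -0.7, "ty": 1.3, "tz": 8, "rx": 0, "ry": -0.001, "rz": 0.002},
    {"grip": 0.55, "tx": 0, "ty": 0, "tz": 8, "rx": 0, "ry": 0, "rz": 0},
    {"grip": 0.55, "tx": 0, "ty": 0, "tz": 8, "rx": 0, "ry": 0, "rz": 0},
    {"grip": 0.55, "tx": 0, "ty": 0, "tz": 5, "rx": 0, "ry": 0, "rz": 0},
    {"grip": 0.55, "tx": 0, "ty": 0, "tz": 0, "rx": 0, "ry": 0, "rz": 0},
  ],
)

```text
time: 9.8
eef_pos: [0.5167, -0.0135, 0.0389]
orientation: [-3.135, 0.2, -0.0]
force: [-0.3, 0.6, 0.2]
width: 0.0469
```

```bash
python3 s.py;  python3 - <<'E'
from h import *
p,d=vision.snapshot("wrist"); crop(p,"pics/w10.png",225,80,425,230,4)
E
```

```text
9.8 f [ -0.25 -24.2 ] z 38.88 yaw -7.32 tilt [0.0002 0.0004] w 46.93994104304334
force f-axes [-0.34  0.52  0.24]
```

View pics/w10.png

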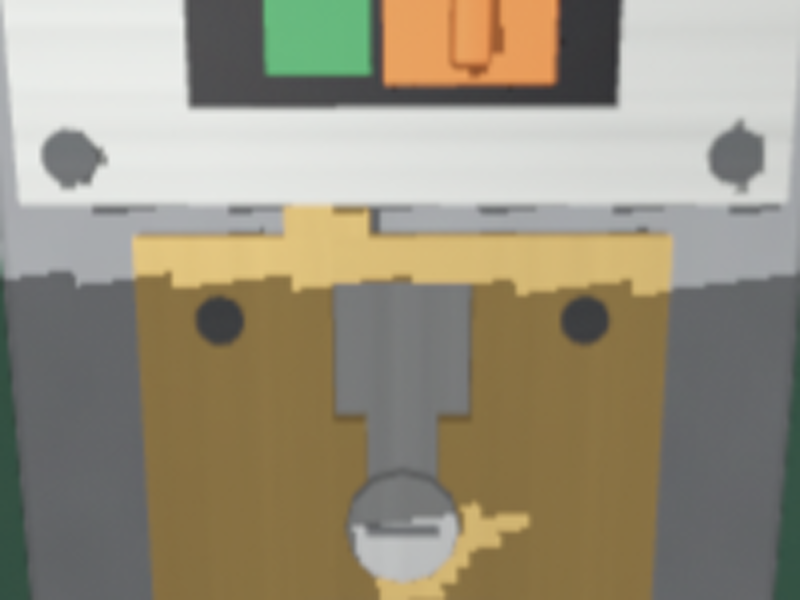

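Centred: keyhole and stud in full view at (402,350) and (402,525) in the crop. I'll close the grip.

servo_tool(
  plan=[
    {"grip": 0, "tx": 0, "ty": 0, "tz": 0, "rx": 0, "ry": 0, "rz": 0},
    {"grip": 0, "tx": 0, "ty": 0, "tz": 0, "rx": 0, "ry": 0, "rz": 0},
    {"grip": 0, "tx": 0, "ty": 0, "tz": 0, "rx": 0, "ry": 0, "rz": 0},
    {"grip": 0, "tx": 0, "ty": 0, "tz": 0, "rx": 0, "ry": 0, "rz": 0},
    {"grip": 0, "tx": 0, "ty": 0, "tz": 0, "rx": 0, "ry": 0, "rz": 0},
  ],
  force=40,
)

```text
time: 10.35
eef_pos: [0.517, -0.0135, 0.0398]
orientation: [-3.135, 0.2, -0.002]
force: [-0.2, -0.2, -3.7]
width: 0.0254
```

```bash
python3 s.py;
```

```text
10.35 f [  0.06 -24.18] z 39.78 yaw -7.32 tilt [0.001  0.0003] w 25.42681899147742
force f-axes [-0.17 -0.18 -3.74]
```

Gripped at 25.4 mm. It carries about the plate's weight, within the 1.5 mm vertical play. Sliding slowly towards fixture -y (+ty).

servo_tool(
  plan=[
    {"grip": 0, "tx": 0, "ty": 1.5, "tz": 0.2, "rx": 0, "ry": 0, "rz": 0},
    {"grip": 0, "tx": 0, "ty": 1.5, "tz": 0, "rx": 0, "ry": 0, "rz": 0},
    {"grip": 0, "tx": 0, "ty": 1.5, "tz": 0, "rx": 0, "ry": 0, "rz": 0},
  ],
)

```text
time: 10.65
eef_pos: [0.5164, -0.018, 0.0396]
orientation: [-3.135, 0.2, -0.002]
force: [1.3, 0.2, -2.3]
width: 0.0256
```

```bash
python3 s.py;
```

```text
10.65 f [  0.05 -28.74] z 39.61 yaw -7.3 tilt [0.0011 0.0005] w 25.611450492077218
force f-axes [ 1.24  0.41 -2.27]
```

Moving freely (0.4 N along y). Continuing.

servo_tool(
  plan=[
    {"grip": 0, "tx": 0, "ty": 2, "tz": 0, "rx": 0, "ry": 0, "rz": 0},
    {"grip": 0, "tx": 0, "ty": 2, "tz": 0, "rx": 0, "ry": 0, "rz": 0},
    {"grip": 0, "tx": 0, "ty": 2, "tz": 0, "rx": 0, "ry": 0, "rz": 0},
    {"grip": 0, "tx": 0, "ty": 1.5, "tz": 0, "rx": 0, "ry": 0, "rz": 0},
  ],
)

```text
time: 11.05
eef_pos: [0.5153, -0.0263, 0.0396]
orientation: [-3.135, 0.2, -0.002]
force: [0.5, 0.1, -2.5]
width: 0.0258
```

```bash
python3 s.py;
```

```text
11.05 f [ 3.000e-02 -3.709e+01] z 39.61 yaw -7.31 tilt [0.0011 0.0005] w 25.76409061426708
force f-axes [ 0.46  0.14 -2.53]
```

servo_tool(
  plan=[
    {"grip": 0, "tx": 0, "ty": 2, "tz": 0, "rx": 0, "ry": 0, "rz": 0},
    {"grip": 0, "tx": 0, "ty": 2, "tz": 0, "rx": 0, "ry": 0, "rz": 0},
    {"grip": 0, "tx": 0, "ty": 1.5, "tz": 0, "rx": 0, "ry": 0, "rz": 0},
    {"grip": 0, "tx": 0, "ty": 0, "tz": 0, "rx": 0, "ry": 0, "rz": 0},
  ],
)

```text
time: 11.45
eef_pos: [0.5145, -0.0325, 0.0396]
orientation: [-3.135, 0.201, -0.002]
force: [-0.2, -1.1, -2.8]
width: 0.0254
```

```bash
python3 s.py; python3 - <<'E'
from h import *
st=read_state()
p,d=vision.snapshot("wrist"); crop(p,"pics/w11.png",285,90,365,150,10)
np.savez("w11.npz",p=p,pos=st["eef_pos"],ori=st["orientation"])
cv2.imwrite("pics/w11f.png",p[:,:,::-1])
E
```

```text
11.45 f [ 4.000e-02 -4.338e+01] z 39.61 yaw -7.33 tilt [0.0011 0.0003] w 25.393379902436216
force f-axes [-0.08 -1.15 -2.81]
```

View pics/w11.png

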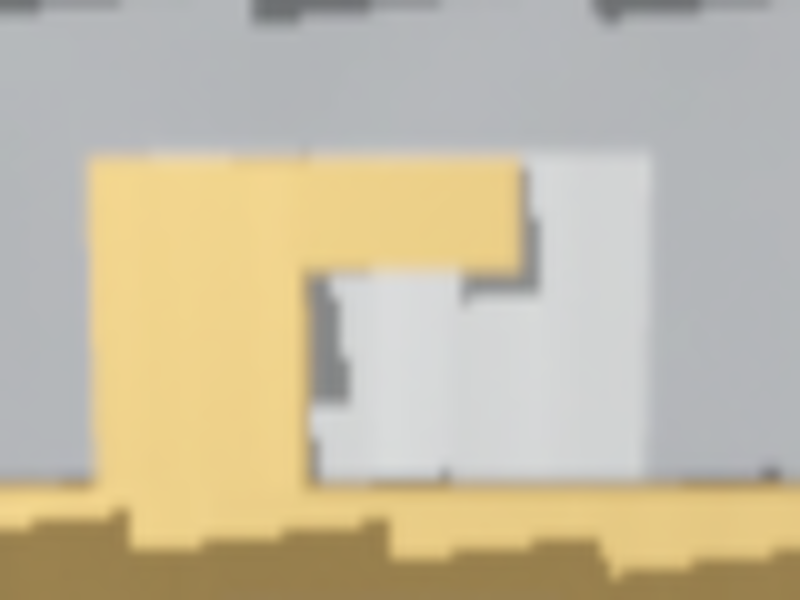

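View pics/w11f.png

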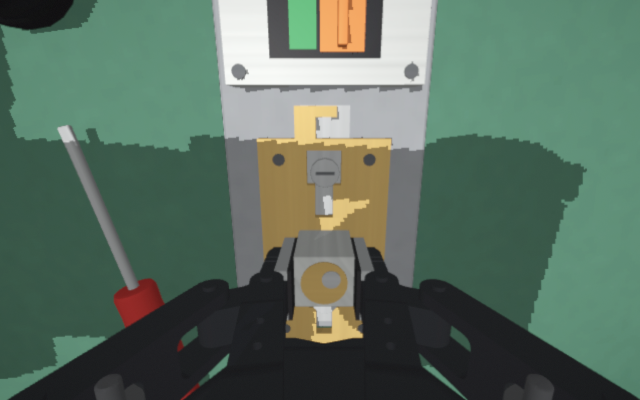

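The hook is fully out of the cover and the stud head at (324,171) is in the wide end. I'll check the centring on an enlarged crop.

```bash
python3 - <<'E'
from h import *
z=np.load("w11.npz"); crop(z["p"],"pics/w11c.png",300,145,350,190,14)
E
```

```text
(no output)
```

View pics/w11c.png

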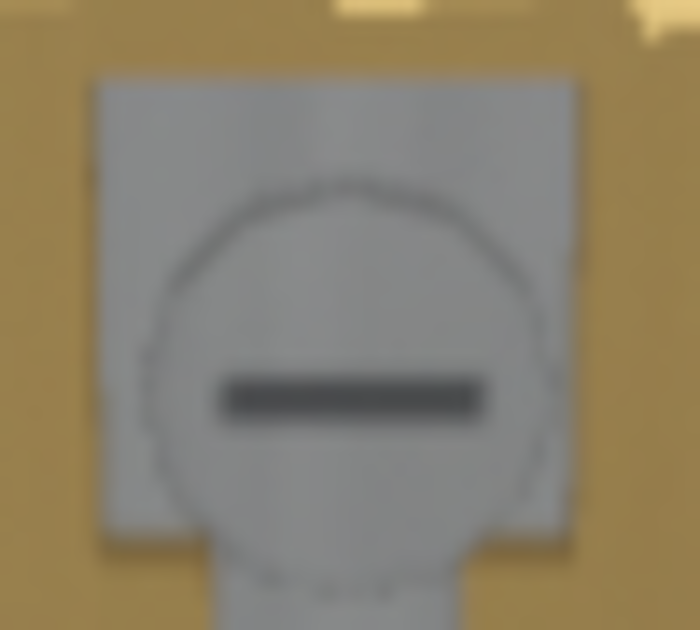

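```bash
python3 - <<'E'
from h import *
z=np.load("w11.npz"); st=dict(eef_pos=z["pos"],orientation=z["ori"])
d=lambda x,y:[300+(x+.5)/14-.5,145+(y+.5)/14-.5]
def F(uv,h): return np.round(fx(atz("wrist",[uv],h,st))[0]*1000,2)
for hp in (.035,.0357): print(F(d(340,80),hp),F(d(340,540),hp),F(d(97,300),hp),F(d(575,300),hp))
for hh in (.040,.0405): print("head",F(d(350,180),hh),F(d(350,593),hh),F(d(146,390),hh),F(d(557,390),hh))
E
```

```text
[-0.4   9.23] [-0.43 -6.82] [-8.82  1.69] [7.72 1.66]
[-0.4   9.31] [-0.43 -6.66] [-8.78  1.8 ] [7.68 1.77]
head [-0.08  6.49] [-0.09 -7.56] [-6.95 -0.55] [ 6.87 -0.57]
head [-0.09  6.56] [-0.1  -7.44] [-6.92 -0.46] [ 6.84 -0.48]
```

The plate needs ~1.1 mm more along -y, and 0.4 mm in +x to centre it.

servo_tool(
  plan=[
    {"grip": 0, "tx": 0.4, "ty": 1.2, "tz": 0, "rx": 0, "ry": 0, "rz": 0},
    {"grip": 0, "tx": 0, "ty": 0, "tz": 0, "rx": 0, "ry": 0, "rz": 0},
  ],
)

```text
time: 11.7
eef_pos: [0.5148, -0.0338, 0.0396]
orientation: [-3.135, 0.201, -0.002]
force: [-0.5, -0.0, -2.3]
width: 0.0255
```

```bash
python3 s.py; python3 - <<'E'
from h import *
st=read_state()
p,d=vision.snapshot("wrist"); crop(p,"pics/w12.png",300,145,350,190,14)
np.savez("w12.npz",p=p,pos=st["eef_pos"],ori=st["orientation"])
E
```

```text
11.7 f [  0.46 -44.58] z 39.61 yaw -7.32 tilt [0.001  0.0003] w 25.53799065231052
force f-axes [-0.48 -0.07 -2.34]
```

View pics/w12.png

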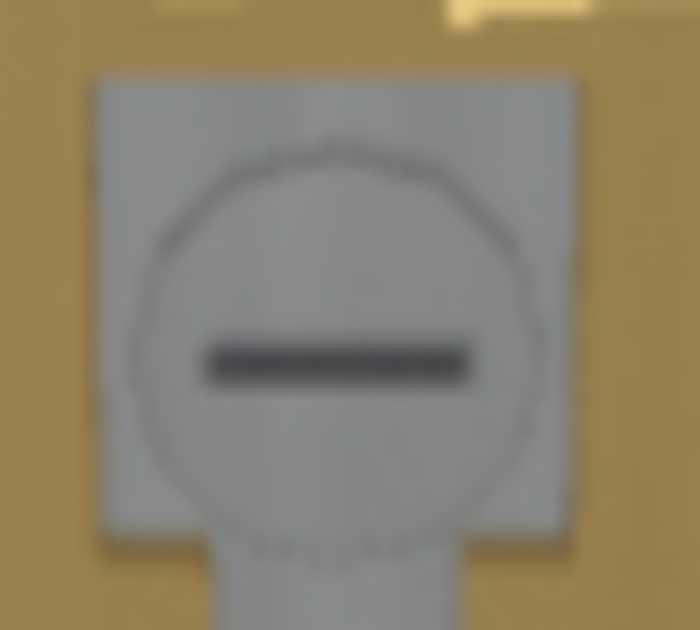

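Centred in x, and in y within ~0.3 mm after allowing for the head's height. I'll lift slowly, watching the forces.

servo_tool(
  plan=[
    {"grip": 0, "tx": 0, "ty": 0.2, "tz": -1, "rx": 0, "ry": 0, "rz": 0},
    {"grip": 0, "tx": 0, "ty": 0, "tz": -1, "rx": 0, "ry": 0, "rz": 0},
    {"grip": 0, "tx": 0, "ty": 0, "tz": -1, "rx": 0, "ry": 0, "rz": 0},
  ],
)

```text
time: 12.05
eef_pos: [0.5146, -0.0338, 0.0426]
orientation: [-3.135, 0.2, -0.001]
force: [0.1, -0.5, -3.6]
width: 0.0257
```

```bash
python3 s.py
```

```text
12.05 f [  0.27 -44.63] z 42.58 yaw -7.31 tilt [0.0006 0.0004] w 25.6570984612102
force f-axes [ 0.16 -0.52 -3.57]
```

Only the plate's weight shows. Continuing.

servo_tool(
  plan=[
    {"grip": 0, "tx": 0, "ty": 0, "tz": -2, "rx": 0, "ry": 0, "rz": 0},
    {"grip": 0, "tx": 0, "ty": 0, "tz": -2, "rx": 0, "ry": 0, "rz": 0},
    {"grip": 0, "tx": 0, "ty": 0, "tz": -2, "rx": 0, "ry": 0, "rz": 0},
    {"grip": 0, "tx": 0, "ty": 0, "tz": -2, "rx": 0, "ry": 0, "rz": 0},
  ],
)

```text
time: 12.45
eef_pos: [0.5146, -0.0337, 0.0513]
orientation: [-3.135, 0.2, -0.001]
force: [-0.2, 0.8, -3.4]
width: 0.0256
```

```bash
python3 s.py
```

```text
12.45 f [  0.23 -44.57] z 51.28 yaw -7.31 tilt [0.0005 0.0005] w 25.60078652989476
force f-axes [-0.32  0.81 -3.38]
```

Clear of the heads. I'll lift higher, then carry it over the tray.

servo_tool(
  plan=[
    {"grip": 0, "tx": 0, "ty": 0, "tz": -5, "rx": 0, "ry": 0, "rz": 0},
    {"grip": 0, "tx": 0, "ty": 0, "tz": -12, "rx": 0, "ry": 0, "rz": 0},
    {"grip": 0, "tx": 0, "ty": 0, "tz": -18, "rx": 0, "ry": 0, "rz": 0},
    {"grip": 0, "tx": 0, "ty": 0, "tz": -18, "rx": 0, "ry": 0, "rz": 0},
    {"grip": 0, "tx": 0, "ty": 0, "tz": -12, "rx": 0, "ry": 0, "rz": 0},
    {"grip": 0, "tx": -3, "ty": -12, "tz": 0, "rx": 0, "ry": 0, "rz": 0},
    {"grip": 0, "tx": -6, "ty": -26, "tz": 0, "rx": 0, "ry": 0, "rz": 0},
    {"grip": 0, "tx": -6, "ty": -26, "tz": 0, "rx": 0, "ry": 0, "rz": 0},
    {"grip": 0, "tx": -6, "ty": -26, "tz": 0, "rx": 0, "ry": 0, "rz": 0},
    {"grip": 0, "tx": -6, "ty": -26, "tz": 0, "rx": 0, "ry": 0, "rz": 0},
    {"grip": 0, "tx": -6, "ty": -26, "tz": 0, "rx": 0, "ry": 0, "rz": 0},
    {"grip": 0, "tx": -6, "ty": -26, "tz": 0, "rx": 0, "ry": 0, "rz": 0},
    {"grip": 0, "tx": -6, "ty": -26, "tz": 0, "rx": 0, "ry": 0, "rz": 0},
    {"grip": 0, "tx": -6, "ty": -26, "tz": 0, "rx": 0, "ry": 0, "rz": 0},
    {"grip": 0, "tx": -6, "ty": -26, "tz": 0, "rx": 0, "ry": 0, "rz": 0},
    {"grip": 0, "tx": -4, "ty": -16, "tz": 0, "rx": 0, "ry": 0, "rz": 0},
    {"grip": 0, "tx": 0, "ty": 0, "tz": 0, "rx": 0, "ry": 0, "rz": 0},
  ],
)

```text
time: 14.15
eef_pos: [0.4811, 0.2503, 0.1199]
orientation: [-3.134, 0.202, 0.004]
force: [-1.4, -0.2, -4.0]
width: 0.0257
```

```bash
python3 s.py; python3 -c "
from h import *
print(read_state()['eef_pos'])
p,d=vision.snapshot('wrist'); cv2.imwrite('pics/w13.png',p[:,:,::-1])
p,d=vision.snapshot('top'); cv2.imwrite('pics/t13.png',p[:,:,::-1])"
```

```text
14.15 f [-69.09 232.94] z 119.86 yaw -7.36 tilt [-0.0025  0.0009] w 25.666786054550837
force f-axes [-1.34 -0.36 -3.97]
[0.48107284 0.25032709 0.11985537]
```

View pics/w13.png

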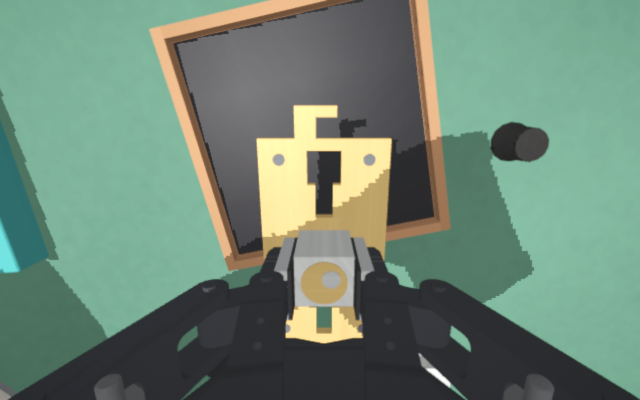

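View pics/t13.png

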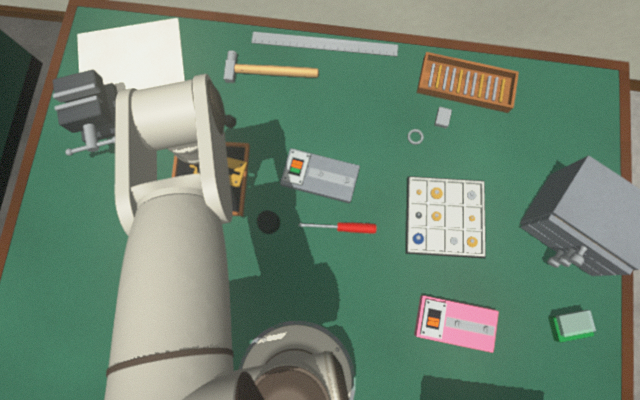

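The plate hangs level in the grip and the studs are bare, with the switch green. I'll turn to align with the tray and move the remaining 44 mm.

servo_tool(
  plan=[
    {"grip": 0, "tx": 0, "ty": 0, "tz": 0, "rx": 0, "ry": 0, "rz": -0.1},
    {"grip": 0, "tx": 0, "ty": 0, "tz": 0, "rx": 0, "ry": 0, "rz": -0.1},
    {"grip": 0, "tx": 1, "ty": -15, "tz": 0, "rx": 0, "ry": 0, "rz": 0},
    {"grip": 0, "tx": 1, "ty": -15, "tz": 0, "rx": 0, "ry": 0, "rz": 0},
    {"grip": 0, "tx": 1, "ty": -14, "tz": 0, "rx": 0, "ry": 0, "rz": 0},
    {"grip": 0, "tx": 0, "ty": 0, "tz": 0, "rx": 0, "ry": 0, "rz": 0},
  ],
)

```text
time: 14.85
eef_pos: [0.4811, 0.2936, 0.1194]
orientation: [3.139, 0.108, -0.005]
force: [-0.8, -0.9, -4.0]
width: 0.025
```

```bash
python3 s.py; python3 -c "
from h import *
print(read_state()['eef_pos'])"
```

```text
14.85 f [-74.57 275.82] z 119.41 yaw 3.96 tilt [-0.0031 -0.0004] w 25.02585897566763
force f-axes [-0.66 -1.02 -3.96]
[0.48108319 0.29355612 0.11940828]
```

In position. Descending with small steps, correcting the slight tilt.

servo_tool(
  plan=[
    {"grip": 0, "tx": 0, "ty": -1, "tz": 12, "rx": 0, "ry": 0.003, "rz": 0},
    {"grip": 0, "tx": 0, "ty": 0, "tz": 15, "rx": 0, "ry": 0, "rz": 0},
    {"grip": 0, "tx": 0, "ty": 0, "tz": 15, "rx": 0, "ry": 0, "rz": 0},
    {"grip": 0, "tx": 0, "ty": 0, "tz": 15, "rx": 0, "ry": 0, "rz": 0},
    {"grip": 0, "tx": 0, "ty": 0, "tz": 12, "rx": 0, "ry": 0, "rz": 0},
    {"grip": 0, "tx": 0, "ty": 0, "tz": 8, "rx": 0, "ry": 0, "rz": 0},
    {"grip": 0, "tx": 0, "ty": 0, "tz": 0, "rx": 0, "ry": 0, "rz": 0},
  ],
)

```text
time: 15.55
eef_pos: [0.4796, 0.2947, 0.0349]
orientation: [3.138, 0.105, -0.002]
force: [0.6, -0.3, -2.7]
width: 0.0258
```

```bash
python3 s.py; python3 -c "
from h import *
print(read_state()['eef_pos'])"
```

```text
15.55 f [-76.14 276.77] z 34.91 yaw 3.82 tilt [-0.0014 -0.0017] w 25.824268048998412
force f-axes [ 0.6  -0.22 -2.73]
[0.47964054 0.29470049 0.03490524]
```

servo_tool(
  plan=[
    {"grip": 0, "tx": 0, "ty": 0, "tz": 5, "rx": 0.0017, "ry": 0.001, "rz": 0},
    {"grip": 0, "tx": 0, "ty": 0, "tz": 5, "rx": 0, "ry": 0, "rz": 0},
    {"grip": 0, "tx": 0, "ty": 0, "tz": 3, "rx": 0, "ry": 0, "rz": 0},
    {"grip": 0, "tx": 0, "ty": 0, "tz": 1, "rx": 0, "ry": 0, "rz": 0},
    {"grip": 0, "tx": 0, "ty": 0, "tz": 0, "rx": 0, "ry": 0, "rz": 0},
  ],
)

```text
time: 16.05
eef_pos: [0.4805, 0.295, 0.0211]
orientation: [-3.139, -0.104, -0.003]
force: [0.7, 0.7, -3.4]
width: 0.0255
```

```bash
python3 s.py
```

```text
16.05 f [-75.31 277.15] z 21.1 yaw 3.8 tilt [0.0017 0.0011] w 25.47362047929393
force f-axes [ 0.6   0.81 -3.38]
```

servo_tool(
  plan=[
    {"grip": 0, "tx": 0, "ty": 0, "tz": 1, "rx": -0.001, "ry": -0.0015, "rz": 0},
    {"grip": 0, "tx": 0, "ty": 0, "tz": 1, "rx": 0, "ry": 0, "rz": 0},
    {"grip": 0, "tx": 0, "ty": 0, "tz": 0.7, "rx": 0, "ry": 0, "rz": 0},
  ],
)

```text
time: 16.35
eef_pos: [0.4808, 0.2951, 0.0189]
orientation: [-3.14, -0.104, -0.002]
force: [1.2, 0.6, -2.4]
width: 0.0254
```

```bash
python3 s.py
```

```text
16.35 f [-75.   277.35] z 18.85 yaw 3.8 tilt [0.0011 0.0003] w 25.35063644804672
force f-axes [ 1.15  0.73 -2.44]
```

servo_tool(
  plan=[
    {"grip": 0, "tx": 0, "ty": 0, "tz": 0.5, "rx": 0, "ry": -0.001, "rz": 0},
    {"grip": 0, "tx": 0, "ty": 0, "tz": 0.5, "rx": 0, "ry": 0, "rz": 0},
  ],
)

```text
time: 16.55
eef_pos: [0.4809, 0.2952, 0.0178]
orientation: [-3.14, -0.104, -0.0]
force: [-0.5, -0.5, -3.0]
width: 0.0251
```

```bash
python3 s.py
```

```text
16.55 f [-74.97 277.38] z 17.84 yaw 3.8 tilt [0.0002 0.0003] w 25.127289479901183
force f-axes [-0.46 -0.58 -3.  ]
```

servo_tool(
  plan=[
    {"grip": 0, "tx": 0, "ty": 0, "tz": 0.5, "rx": 0, "ry": 0, "rz": 0},
    {"grip": 0, "tx": 0, "ty": 0, "tz": 0.4, "rx": 0, "ry": 0, "rz": 0},
  ],
)

```text
time: 16.75
eef_pos: [0.4809, 0.2952, 0.0176]
orientation: [-3.14, -0.104, -0.001]
force: [-4.8, -2.1, 6.9]
width: 0.0255
```

```bash
python3 s.py
```

```text
16.75 f [-74.94 277.38] z 17.6 yaw 3.81 tilt [0.0003 0.0003] w 25.469131835868655
force f-axes [-4.53 -2.74  6.86]
```

Contact with the floor (force changed from -3 to +7 N). I'll release.

servo_tool(
  plan=[
    {"grip": 0.36, "tx": 0, "ty": 0, "tz": -0.2, "rx": 0, "ry": 0, "rz": 0},
    {"grip": 0.5, "tx": 0, "ty": 0, "tz": 0, "rx": 0, "ry": 0, "rz": 0},
    {"grip": 0.5, "tx": 0, "ty": 0, "tz": 0, "rx": 0, "ry": 0, "rz": 0},
    {"grip": 0.5, "tx": 0, "ty": 0, "tz": -10, "rx": 0, "ry": 0, "rz": 0},
    {"grip": 0.5, "tx": 0, "ty": 0, "tz": -20, "rx": 0, "ry": 0, "rz": 0},
    {"grip": 0.5, "tx": 0, "ty": 0, "tz": -30, "rx": 0, "ry": 0, "rz": 0},
    {"grip": 0.5, "tx": 0, "ty": 0, "tz": -30, "rx": 0, "ry": 0, "rz": 0},
    {"grip": 0.5, "tx": 0, "ty": 20, "tz": -30, "rx": 0, "ry": 0, "rz": 0},
    {"grip": 0.5, "tx": 0, "ty": 20, "tz": -20, "rx": 0, "ry": 0, "rz": 0},
    {"grip": 0.5, "tx": 0, "ty": 0, "tz": 0, "rx": 0, "ry": 0, "rz": 0},
  ],
)

```text
time: 17.75
eef_pos: [0.4836, 0.2544, 0.1679]
orientation: [-3.139, -0.106, -0.005]
force: [0.9, -0.3, -0.4]
width: 0.0428
```

```bash
python3 s.py; python3 - <<'E'
from h import *
st=read_state(); p,d=vision.snapshot('wrist'); cv2.imwrite('pics/w14.png',p[:,:,::-1])
P=cloud("wrist",d,st)
for o in vision.outline_of("wrist","plate")[:1]:
    m=cv2.erode(np.uint8(o["pixels"]),np.ones((5,5)))>0; Q=P[m]; Q=Q[np.abs(Q[:,2]-.013)<.006]
    A_=np.c_[Q[:,:2]-Q[:,:2].mean(0),np.ones(len(Q))]; c=np.linalg.lstsq(A_,Q[:,2],rcond=None)[0]; print(o["confidence"],o["uv"],"plate plane slope",c)
p,d=vision.snapshot('top'); cv2.imwrite('pics/t14.png',p[:,:,::-1])
p,d=vision.snapshot('side'); cv2.imwrite('pics/s14.png',p[:,:,::-1])
E
```

```text
17.75 f [-67.14 237.32] z 167.91 yaw 3.88 tilt [0.003 0.001] w 42.755148760981236
force f-axes [ 0.93 -0.18 -0.4 ]
0.78 [324.9, 138.0] plate plane slope [-0.00018971  0.00013683  0.01219327]
```

View pics/w14.png

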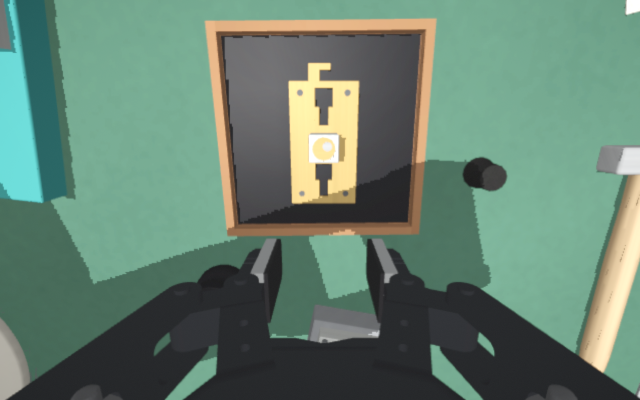

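View pics/s14.png

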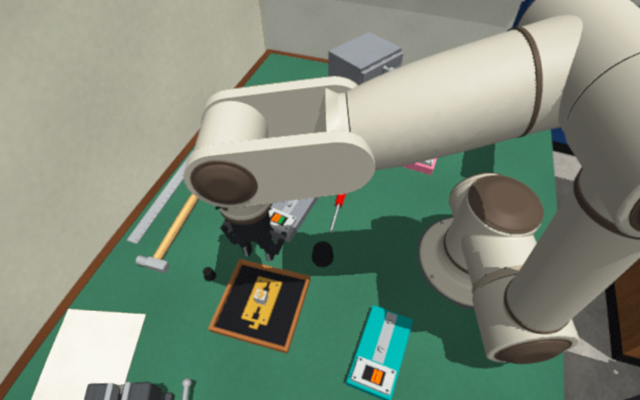

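View pics/t14.png

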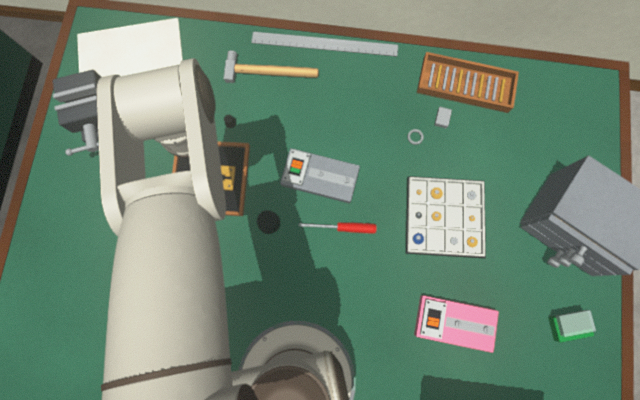

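The plate lies flat in the tray (slope 0.0002, top at 12–13 mm), right way up. The switch still shows green and the bystanders are where they were. I'll let the arm settle clear of everything and hand in.

servo_tool(
  plan=[
    {"grip": 0.5, "tx": 0, "ty": 0, "tz": -20, "rx": 0, "ry": 0, "rz": 0},
    {"grip": 0.5, "tx": 0, "ty": 0, "tz": 0, "rx": 0, "ry": 0, "rz": 0},
    {"grip": 0.5, "tx": 0, "ty": 0, "tz": 0, "rx": 0, "ry": 0, "rz": 0},
  ],
)

```text
time: 18.25
eef_pos: [0.4805, 0.257, 0.1802]
orientation: [3.138, 0.111, -0.014]
force: [-0.3, -0.1, 0.1]
width: 0.0426
```

```bash
python3 -c "
from h import *
print(read_state()['time'],bot.finish_job())"
```

```text
the job is handed in; nothing more can be done
18.25 None
```

The job is done and handed in at about 18 s of the 56 s allowed. The switch is unlocked and the brass plate lies flat, right way up, on the black floor of the wooden tray.

- **Switch:** I pushed it by its ridge with the shut fingers. It snapped over to the far end, and the green still showed in the last top and side pictures. The push read up to about 8 N along the travel, above the 4–5 N given for the detent, plus about 4.5 N upward. I took this for arm lag and light rubbing at the tip, and eased the tip up by about 1 mm.
- **Plate off the studs:** It slid 20.4 mm with at most about 1 N along the slide. The last close-up put the heads within about 0.3 mm of the wide ends' centres. Two measurements of the remaining distance differed by about 0.5 mm, within the 1.5 mm to spare. The lift showed only the plate's weight, about 3.4 N.
- **Placing:** It touched down at about 7 N and I released it there. The plate's top measured 12.2 mm above the bench with no tilt (slope 0.0002), about 1 mm below the 13 mm expected.
- **Other things:** The bystanders that show in the last pictures look to be where they were before.

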